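# Empty the polishing drum and put the beads away

### The arm

A 6-joint arm with a two-finger parallel gripper is mounted at the origin on the work surface. World frame = base frame: x ahead of the robot, y to its left, z up, the work surface at z = 0. Lengths are in m, angles in rad, forces in N, time in s.
With the tool pointing down it reaches from about 0.25 to 0.725 m from the base axis. Payload 4 kg.
Tool frame: the origin (TCP) lies midway between the tips of the shut fingers; the grasp point (between the pads) lies 19 mm behind it; z points along the fingers, y is the line along which they close (so a half turn about z gives the same grasp; the last joint's range is limited). The gripper opens to 85 mm and grips with 20 to 120 N. Pads are 22 mm wide; open, the fingers measure 114 mm over their backs; the gripper's body (76 mm by 85 mm) begins 54 mm behind the grasp point. The pads swing forward as they close: fully open they stand 13 mm farther back than shut.
Start: joints at [1.114, 0.241, 0.005, 1.335, 0, 1.571], TCP at [0.221, 0.449, 0.231] pointing down, gripper open.
Joint ranges: [-2.72, 2.72], [-1.05, 1.87], [-1.09, 1.28], [-1.99, 2.15], [-1.42, 1.44], [-3.14, 3.14]. Speed limits (rad/s): [2.79, 2.79, 3.14, 3.14, 3.14, 3.14].

### API

Orientations are given as a rotation vector (axis times angle).
In Python, from rig import manip gives the robot as it stands. The module is installed in compiled form; this text tells all that it offers.
- The arm moves only by the shell command python3 -m pendant 'ROWS'. ROWS is JSON, a list of rows, each a list of 5 numbers: the shift along the tool's x, y, z in mm, then the turn about the tool's z in degrees, then the finger opening in mm, from 0 to 85.4. A call has 1 to 20 rows; each row shifts and turns the commanded pose from where the row before left it, along the tool's axes as they then stand; what a row does not reach is not made up. A row lasts 1/12 s, in which the tool goes at most 41.7 mm and 7.16 degrees, less where a joint would pass 70% of its speed; a pose out of reach is approached as far as the arm can. A call is refused whole if a number of a shift passes 41.7 or a number of a turn 7.16, either way. A call with a gripper value outside its range is refused whole. The fingers move at their own pace and stop on an object; the grip force is fixed at half the most. Time passes only in rows, so rows that do not move let the fingers close. It gives the time, the measured TCP pose, the force, the opening and the grip force at its end, in the units of the state.
- manip.sense(): the state, without advancing time (a new reading comes with each control period).
- manip.read_camera(name): name is "scene" or "top"; returns the picture (420x560x3 uint8, red, green, blue); there is no depth.
- manip.camera_model(name): a dict with "mtx" (3x3 intrinsics, pixels), "k1" (the pictures are not rectified: a ray, as slopes to the right and down, at radius r is drawn at 1 + k1 r^2 times it, then the intrinsics apply), "rvec" (rotation vector, rad) and "tvec" (3), from world to camera coordinates, as OpenCV has them. Camera axes: x right, y down, z forward; pixel columns grow to the right and rows downward; lengths in m; the calibration is good to about 2 mm. A picture is of the moment at which its call begins. camera_model takes no time and is no camera call.
- manip.job_done(): hands the job in; it is judged then, once.
The state is a dict: "clock": time; "joints": joint angles; "joint_vel": joint speeds; "joint_torque": joint torques, N m; "tcp_pos": TCP position; "tcp_rot": TCP orientation; "force": force on the tool from outside, world axes, zero at the start; "moment": the same for the moment, N m; "width": opening from 0.0 (shut) to 1.0 (fully open); "grasp_force": force on a finger pad.
Only numpy, scipy, OpenCV 4.12 (cv2) and the standard library are available. Lean on these libraries where they do the work, as an engineer would, in place of code of your own. Each camera call takes 0.05 s, during which the arm holds its last target. There are 200 camera calls.

### The job

The big brass drum beads in the small hexagonal polishing drum are finished: crank the drum over until its open side faces straight down and all of them have dropped out into the catch pan, and leave it like that. Draw out the pan and put every bead through the opening of the round organiser's turning cover into the compartment where one bead of the same kind already lies, then turn the cover shut, its opening squarely over the blank sector, and push the empty pan fully home. Leave the pliers, the small clear box and the glue jar where they are.

Things in the scene. Friction and masses are not known exactly. Their poses are not given: they have to be found in the camera images.
- stand: grey steel bench stand of the polishing drum, fixed: end plates 134 mm apart, 60 mm wide, 132 mm tall, feet 220 mm long. Origin on the table under the middle of the drum. Its x axis is parallel to the drum's level axle, 112 mm above the table; the crank is at the -x end, the pan slides out on the -y side, where nothing is in the way
- drum (a joint): turn of the drum, rad: 0 = open side straight up, pi or -pi = straight down. Growing values carry the open side from up over the stand's +y side to down, and the crank grip from the stand's -y side over the top to its +y side. Turns from -3.6 to 3.6; friction of about 0.15 N m holds it wherever it is left
- drum_port (a point): middle of the open side (port) of the grey plastic hexagonal drum, 52 mm from the axle; z axis points from the axle out of the port. The drum is 126 mm long, 60 mm from axle to corner, walls 4 mm, its lowest point 52 mm above the table; the port is 55 mm wide and runs over the inner length of 118 mm
- crank (a point): grip point of the drum's crank, on the middle line of its round black hand grip (13 mm across, 62 mm long, parallel to the axle, spins freely on its pin), 45 mm from the axle, 112 mm from the stand's middle towards -x; at the stand's -y side, level with the axle, when the port is up. The flat crank arm is 33 mm nearer to the stand; the grip ends 29 mm beyond
- pan (a joint): how far the catch pan is drawn out, m: 0 = fully home under the drum, 0.185 = fully out towards the stand's -y; about 1.5 N of friction, stays where left
- pan_floor (a point): middle of the inner floor of the aluminium catch pan, 7 mm above the table; the inside measures 120 mm along the stand's x and 184 mm along its y; the rim, 3 mm thick, is 5.5 mm above the floor, at the +y end (the back) 26 mm
- pan_handle (a point): middle of the pan's handle, 41 mm above the table: round steel bar 8 mm thick, 60 mm long, parallel to the stand's x, 34 mm out from the pan's -y wall, free from above
- organiser: round white organiser, fixed, 200 mm across, 38 mm tall, walls 3 mm, floor 4 mm. Origin on the table at its middle. Six sectors of 60 degrees: the one centred on its +x axis is filled solid (blank), the other five are compartments 34 mm deep, between a hub of 16 mm radius and the outer wall, with 2.5 mm dividers
- cover (a joint): turn of the organiser's clear cover (198 mm across, 4 mm thick, top 43 mm above the table), rad, counter-clockwise seen from above: 0 = its opening over the blank sector (shut), n x pi/3 (or less 2 pi) = over compartment n; limits -3.5, 3.5; friction 0.06 N m, stays where left. The one opening, edged in white, is a 54 degree sector from 20 to 92 mm from the middle
- cover_stud (a point): grip point of the white round stud by which the cover is turned, 70 mm from the organiser's middle on the side opposite to the opening, 63 mm above the table; the stud is 14 mm across, stands 30 mm up from the cover and ends 10 mm above this point
- stored_bead: the bead already kept in the organiser, like the others, origin in its middle; it lies in the wanted compartment, which differs from start to start (the other compartments hold a ring, a bar, a square tag and a cone-shaped cap)
- pliers: pliers with teal handles, lying, 130 mm long; bystander
- findings_box: small clear lidded box 62 x 62 x 26 mm; bystander
- glue_jar: amber glue jar with black cap, 48 mm across, 62 mm tall; bystander
- comp1 (a point): middle of the floor of compartment 1 of the organiser, 60 mm from its middle, 4 mm above the table, 60 degrees counter-clockwise from the blank sector
- comp2 (a point): middle of the floor of compartment 2 of the organiser, 60 mm from its middle, 4 mm above the table, 120 degrees counter-clockwise from the blank sector
- comp3 (a point): middle of the floor of compartment 3 of the organiser, 60 mm from its middle, 4 mm above the table, 180 degrees counter-clockwise from the blank sector
- comp4 (a point): middle of the floor of compartment 4 of the organiser, 60 mm from its middle, 4 mm above the table, 240 degrees counter-clockwise from the blank sector
- comp5 (a point): middle of the floor of compartment 5 of the organiser, 60 mm from its middle, 4 mm above the table, 300 degrees counter-clockwise from the blank sector
- bead1: brass drum bead: a short cylinder 22 mm across and 12 mm long with a thin cord hole, about 36 g, origin in its middle, z along its axis; it may come to lie flat or stand on its edge; three to five of them start loose inside the drum (None: not there)
- bead2: brass drum bead: a short cylinder 22 mm across and 12 mm long with a thin cord hole, about 36 g, origin in its middle, z along its axis; it may come to lie flat or stand on its edge; three to five of them start loose inside the drum (None: not there)
- bead3: brass drum bead: a short cylinder 22 mm across and 12 mm long with a thin cord hole, about 36 g, origin in its middle, z along its axis; it may come to lie flat or stand on its edge; three to five of them start loose inside the drum (None: not there)
- bead4: brass drum bead: a short cylinder 22 mm across and 12 mm long with a thin cord hole, about 36 g, origin in its middle, z along its axis; it may come to lie flat or stand on its edge; three to five of them start loose inside the drum (None: not there)
- bead5: brass drum bead: a short cylinder 22 mm across and 12 mm long with a thin cord hole, about 36 g, origin in its middle, z along its axis; it may come to lie flat or stand on its edge; three to five of them start loose inside the drum (None: not there)
There are look-alikes about, which are no part of the job. There is more than one size of the organiser; the job needs the smaller.

How it is judged:
On the way, in this order (a step that is already met when the one before it is completed fails the run):
1. the drum's open side faces down and every bead has dropped out of it (angle between drum_port's own z axis and vertical above 2.79159 rad and height (world z) of each of bead1, bead2, bead3, bead4, bead5 below 0.05 m), for 0.2 s.
2. every bead is in the compartment of the stored one (((horizontal distance between each of stored_bead, bead1, bead2, bead3, bead4, bead5 and comp1 below 0.048 m and horizontal distance between each of stored_bead, bead1, bead2, bead3, bead4, bead5 and comp2 above 0.032 m) or (horizontal distance between each of stored_bead, bead1, bead2, bead3, bead4, bead5 and comp2 below 0.048 m and horizontal distance between each of stored_bead, bead1, bead2, bead3, bead4, bead5 and comp1 above 0.032 m and horizontal distance between each of stored_bead, bead1, bead2, bead3, bead4, bead5 and comp3 above 0.032 m) or (horizontal distance between each of stored_bead, bead1, bead2, bead3, bead4, bead5 and comp3 below 0.048 m and horizontal distance between each of stored_bead, bead1, bead2, bead3, bead4, bead5 and comp2 above 0.032 m and horizontal distance between each of stored_bead, bead1, bead2, bead3, bead4, bead5 and comp4 above 0.032 m) or (horizontal distance between each of stored_bead, bead1, bead2, bead3, bead4, bead5 and comp4 below 0.048 m and horizontal distance between each of stored_bead, bead1, bead2, bead3, bead4, bead5 and comp3 above 0.032 m and horizontal distance between each of stored_bead, bead1, bead2, bead3, bead4, bead5 and comp5 above 0.032 m) or (horizontal distance between each of stored_bead, bead1, bead2, bead3, bead4, bead5 and comp5 below 0.048 m and horizontal distance between each of stored_bead, bead1, bead2, bead3, bead4, bead5 and comp4 above 0.032 m)) and z of each of bead1, bead2, bead3, bead4, bead5 in the frame of organiser below 0.038 m), for 0.2 s.
At the end, for the whole second after the job is handed in: every bead lies inside the compartment that holds the stored bead, below the cover; the cover's opening is over the blank sector within 0.16 rad; the pan is home within 8 mm; the drum's open side faces down within 0.35 rad (all of step 2 and angle between drum_port's own z axis and vertical above 2.79159 rad and value of joint cover between -0.16 and 0.16 rad and value of joint pan below 0.008 m); the robot touches nothing.
It fails at once if the pair of pliers was moved more than 30 mm (distance of pliers from where it was at the start of the episode above 0.03 m).
It fails at once if the small clear box was moved more than 30 mm (distance of findings_box from where it was at the start of the episode above 0.03 m).
It fails at once if the glue jar was moved more than 30 mm (distance of glue_jar from where it was at the start of the episode above 0.03 m).
Of bead1, bead2, bead3, bead4, bead5 only 3 to 5 are there at a start; the rules pass over those that are not, and their reading is None.
At some moment in a run one of bead1, bead2, bead3, bead4, bead5 may be knocked a few centimetres aside while the robot is not near it.
Once in a run the grip may slacken for a moment while it holds something.
It also fails if it takes over 210 s, if anything falls off the work surface, if the arm or the gripper's body presses on something with over 40 N, if the wrist force passes 120 N, or if a joint passes its speed limit or range.

## Working session

There is one attempt and no reset: what is moved stays moved. The work goes in short steps, Python scripts to look and compute and a shell command to move; the robot and the scene stay as the last step left them, time stands still between calls to the robot, and variables do not carry over. Pictures are saved under pics/ and viewed, at most 14 in all, crops included, and the job is handed in when it is done.

```bash
mkdir -p pics
cat > h.py <<'E'
import numpy as np, cv2
from rig import manip
def cam(n):
    m=manip.camera_model(n); K=np.array(m["mtx"],float); R=cv2.Rodrigues(np.array(m["rvec"],float))[0]; t=np.array(m["tvec"],float)
    return K,m["k1"],R,t
def px2ray(n,u,v):
    K,k1,R,t=cam(n); d=np.linalg.inv(K)@[u,v,1]; x=d[:2].copy()
    for _ in range(20): x=d[:2]/(1+k1*(x@x))
    return -R.T@t, R.T@np.array([x[0],x[1],1])
def onz(n,u,v,z):
    c,d=px2ray(n,u,v); return c+d*(z-c[2])/d[2]
def proj(n,P):
    K,k1,R,t=cam(n); p=R@np.array(P,float)+t; x=p[:2]/p[2]; x=x*(1+k1*(x@x)); return (K@[x[0],x[1],1])[:2]
def tri(a,b):
    A=np.zeros((3,3));y=np.zeros(3)
    for n,u,v in (a,b):
        c,d=px2ray(n,u,v); d/=np.linalg.norm(d); M=np.eye(3)-np.outer(d,d); A+=M; y+=M@c
    return np.linalg.solve(A,y)
def snap(n,f=None):
    im=np.array(manip.read_camera(n))
    if f: cv2.imwrite("pics/"+f,im[:,:,::-1])
    return im
def crop(im,f,u0,u1,v0,v1,s):
    cv2.imwrite("pics/"+f,cv2.resize(np.ascontiguousarray(im[v0:v1,u0:u1,::-1]),None,fx=s,fy=s,interpolation=cv2.INTER_CUBIC))
E
python3 - <<'E'
from h import *
a=snap("scene","s0.png");b=snap("top","t0.png")
for n in("scene","top"):print(n,cam(n)[0],-cam(n)[2].T@cam(n)[3],cam(n)[2])
s=manip.sense();print(s)
E
```

```text
scene [[539.41502357   0.         282.36094409]
 [  0.         539.41502357 202.61716589]
 [  0.           0.           1.        ]] [1.5879252  0.08318283 1.22374285] [[-0.21202423  0.97708497  0.01872643]
 [ 0.69425188  0.16408124 -0.70077934]
 [-0.68779361 -0.13558134 -0.71313228]]
top [[416.58046397   0.         279.10382047]
 [  0.         416.58046397 219.52127662]
 [  0.           0.           1.        ]] [ 0.32043938 -0.1291682   1.25802778] [[ 0.00303524 -0.99981293  0.01910192]
 [-0.98593242 -0.00618429 -0.16702996]
 [ 0.16711685 -0.01832623 -0.98576676]]
{'clock': 0.1, 'joints': array([ 1.11399995e+00,  2.41367917e-01,  3.85460431e-03,  1.33517659e+00,
       -1.18505802e-05,  1.57081334e+00]), 'joint_vel': array([-0.00042848, -0.00112159,  0.00408702,  0.0010756 ,  0.00101226,
        0.00153964]), 'joint_torque': array([ 3.81360987e-04, -3.73138654e+01,  2.53009790e+01,  1.08488963e-02,
        3.43782176e-05,  6.72535137e-06]), 'tcp_pos': array([0.22029441, 0.44823207, 0.23048518]), 'tcp_rot': array([-7.11243119e-01, -3.05959281e+00,  2.90100416e-03]), 'force': array([ 0.41825388,  0.76524159, -0.23715295]), 'moment': array([-0.05213571, -0.00502906, -0.06391085]), 'grasp_force': 0.0, 'width': 1.0010690926355417}
```

View pics/s0.png

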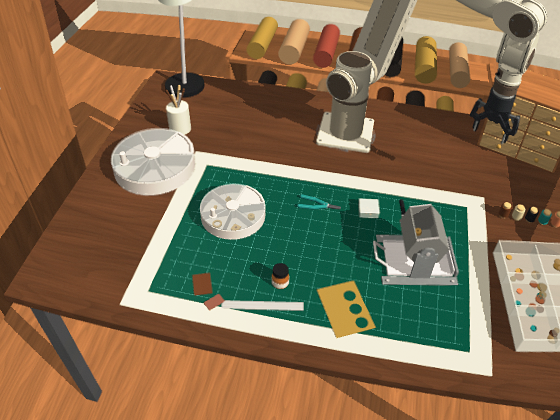

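View pics/t0.png

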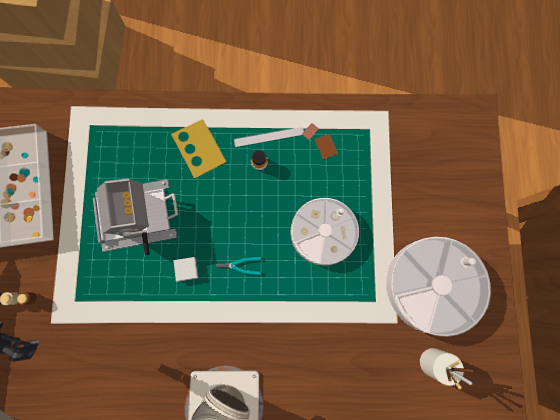

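The scene view shows the drum and stand near (420,240), small organiser near (233,210), pliers (318,203), clear box (369,208) and jar (281,275). The top view has the drum at (130,210), crank (146,243), pan handle (172,205), organiser (325,231).

Run:
```python
from h import *
b=cv2.imread("pics/t0.png")[:,:,::-1];a=cv2.imread("pics/s0.png")[:,:,::-1]
o1=cv2.resize(np.ascontiguousarray(b[165:285,85:205,::-1]),(396,396),interpolation=cv2.INTER_CUBIC) # 3.3x
o2=cv2.resize(np.ascontiguousarray(b[190:270,285:365,::-1]),(396,396),interpolation=cv2.INTER_CUBIC) # 4.95x
cv2.imwrite("pics/c0.png",np.hstack([o1,o2]))
o1=cv2.resize(np.ascontiguousarray(a[190:290,365:465,::-1]),(396,396),interpolation=cv2.INTER_CUBIC) # 3.96
o2=cv2.resize(np.ascontiguousarray(a[170:250,193:273,::-1]),(396,396),interpolation=cv2.INTER_CUBIC)
cv2.imwrite("pics/c1.png",np.hstack([o1,o2]))
```

```text
(no output)
```

View pics/c0.png

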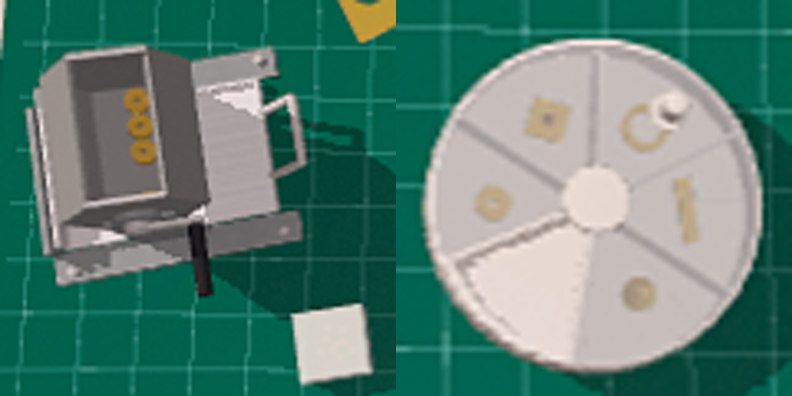

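View pics/c1.png

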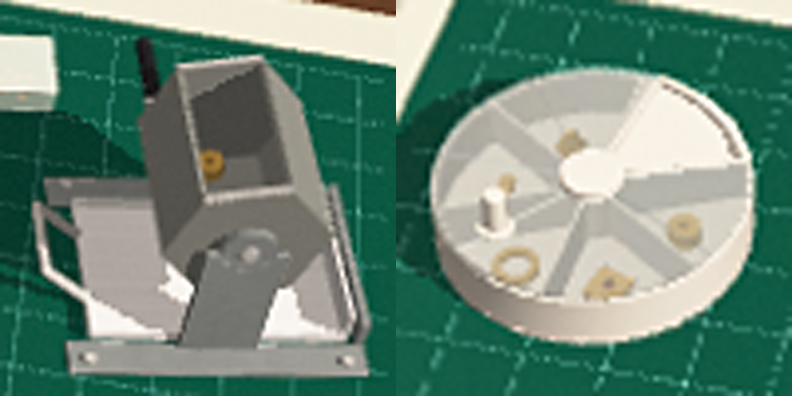

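Comp5 holds the stored bead: in c0 (492,202) there is a bead with a hole next clockwise from blank. The round cone cap is at (638,293), the cover is shut with the stud at (672,105), and at least 3 beads are in the drum, whose port is about up. Computing poses.

```bash
cat >> h.py <<'E'
T1=lambda u,v:("top",85+u/3.3,165+v/3.3)
T2=lambda u,v:("top",285+(u-396)/4.95,190+v/4.95)
S1=lambda u,v:("scene",365+u/3.96,190+v/3.96)
S2=lambda u,v:("scene",193+(u-396)/4.95,170+v/4.95)
E
python3 - <<'E'
from h import *
np.set_printoptions(precision=4,suppress=True)
print("hub",onz(*T2(597,200),.043),onz(*S2(593,175),.043),"stud",onz(*T2(674,103),.073),onz(*S2(491,192),.073),tri(T2(674,103),S2(491,192)))
print("bead",onz(*T2(492,202),.01),"cap",onz(*T2(638,293),.01))
print("crank out",tri(T1(207,296),S1(143,42)),"in",tri(T1(195,225),S1(152,95)))
for n,a,b in(("c1",(70,58),(178,205)),("hub screw near",(262,62),(87,357)),("screw farL",(283,230),(62,187)),):print(n,onz(*T1(*a),.008),onz(*S1(*b),.008))
print("screw s far",onz(*S1(348,347),.008),onz(*T1(75,272),.008))
print("handle",onz(*T1(293,97),.041),onz(*T1(303,165),.041),onz(*S1(38,205),.041),onz(*S1(45,272),.041))
P=[((70,58),(267,187)),]
for t,s in(((70,58),(297,187)),((147,47),(192,205)),((158,193),(178,63)),((82,207),(267,55))):print("port",tri(T1(*t),S1(*s)))
print("box",onz("top",186,269,.026),"pliers",onz("top",240,266,.01),"jar",onz("top",259,160,.06))
E
```

```text
hub [ 0.4947 -0.2891  0.043 ] [ 0.4954 -0.2861  0.043 ] stud [ 0.5481 -0.3312  0.073 ] [ 0.5508 -0.3322  0.073 ] [ 0.5487 -0.3323  0.0706]
bead [ 0.4978 -0.2291  0.01  ] cap [ 0.4425 -0.3174  0.01  ]
crank out [0.4161 0.2111 0.1012] in [0.4751 0.2214 0.1068]
c1 [0.6431 0.374  0.008 ] [0.4883 0.2598 0.008 ]
hub screw near [0.6411 0.1992 0.008 ] [0.6463 0.203  0.008 ]
screw farL [0.4841 0.1727 0.008 ] [0.49   0.1708 0.008 ]
screw s far [0.5973 0.3911 0.008 ] [0.4453 0.3556 0.008 ]
handle [0.6005 0.1614 0.041 ] [0.5384 0.1498 0.041 ] [0.5412 0.1525 0.041 ] [0.603  0.1636 0.041 ]
port [0.6014 0.3125 0.1689]
port [0.6159 0.2513 0.1529]
port [0.4935 0.2331 0.162 ]
port [0.4804 0.2917 0.1701]
box [0.381  0.1195 0.026 ] pliers [ 0.3911 -0.0364  0.01  ] jar [ 0.7033 -0.0909  0.06  ]
```

```bash
cat >> h.py <<'E'
np.set_printoptions(precision=4,suppress=True)
O=np.array([.546,.281]);ya=np.deg2rad(10.4);SX=np.array([np.cos(ya),np.sin(ya)]);SY=np.array([-SX[1],SX[0]])
def W(x,y,z): return np.r_[O+x*SX+y*SY,z]
def go(P,yaw=None):
    "rows needed: shift in tool frame (mm), turn (deg). yaw = world angle of the closing line, deg"
    s=manip.sense();R=cv2.Rodrigues(np.array(s["tcp_rot"]))[0]
    print("t",round(s["clock"],2),"tcp",s["tcp_pos"],"yaw",np.rad2deg(np.arctan2(R[1,1],R[0,1])),"zax",R[:,2],"F",s["force"],"w",s["width"]*85.4,"gf",s["grasp_force"],"j",s["joints"])
    d=np.array(P)-s["tcp_pos"];print("world mm",d*1000,"tool mm",R.T@d*1000)
    if yaw is not None:
        a=np.rad2deg(np.arctan2(R[1,1],R[0,1]));t=-((yaw-a+90)%180-90);print("turn",t)
        c,q=np.cos(np.deg2rad(t)),np.sin(np.deg2rad(t));print("after turn",(R@np.array([[c,-q,0],[q,c,0],[0,0,1]])).T@d*1000)
E
python3 -m pendant '[[0,0,0,-6.1,50],[0,0,0,-6.1,50],[0,0,0,-6.1,50],[0,0,0,-6.1,50],[0,0,0,-6.1,50],[0,0,0,-6,50],[-20,-29.7,0,0,50],[-20,-29.7,0,0,50],[-20,-29.7,0,0,50],[-20,-29.7,0,0,50],[-20,-29.7,0,0,50],[-20,-29.7,0,0,50],[-20,-29.7,0,0,50],[-20,-29.7,0,0,50],[0,0,0,0,50]]'
python3 - <<'E'
from h import *
go(W(-.112,-.0445,.086),100.4)
a=snap("scene");b=snap("top")
o1=cv2.resize(np.ascontiguousarray(b[165:285,85:205,::-1]),(396,396),interpolation=cv2.INTER_CUBIC)
o2=cv2.resize(np.ascontiguousarray(a[150:250,355:455,::-1]),(396,396),interpolation=cv2.INTER_CUBIC)
cv2.imwrite("pics/c2.png",np.hstack([o1,o2]))
E
```

```text
clock: 1.35
tcp_pos: [0.4239, 0.2394, 0.2308]
tcp_rot: [-0.271, 3.129, -0.004]
force: [-0.3, 0.8, 0.4]
width: 0.586
grasp_force: 0.0
t 1.35 tcp [0.4239 0.2394 0.2308] yaw 99.90460245099948 zax [ 0.0012 -0.0023 -1.    ] F [-0.2929  0.7808  0.3899] w 50.01919486591252 gf 0.0 j [ 0.5157  0.2149 -0.0296  1.3264 -0.0026  0.3428]
world mm [  19.9259  -22.4088 -144.7682] tool mm [-15.6557 -25.1451 144.8435]
turn -0.4953975490005291
after turn [-15.4377 -25.2795 144.8435]
```

```bash
python3 -m pendant '[[-15.5,-25,0,-0.5,40],[0,0,20,0,40],[0,0,20,0,40],[0,0,20,0,40],[0,0,20,0,40],[0,0,0,0,40]]'
python3 - <<'E'
from h import *
go(W(-.112,-.0445,.086),100.4)
a=snap("scene");b=snap("top")
o1=cv2.resize(np.ascontiguousarray(b[165:285,85:205,::-1]),(396,396),interpolation=cv2.INTER_CUBIC)
o2=cv2.resize(np.ascontiguousarray(a[150:250,355:455,::-1]),(396,396),interpolation=cv2.INTER_CUBIC)
cv2.imwrite("pics/c2.png",np.hstack([o1,o2]))
E
```

```text
clock: 1.95
tcp_pos: [0.4365, 0.2216, 0.1473]
tcp_rot: [0.299, -3.119, 0.004]
force: [-0.7, -0.1, -0.2]
width: 0.469
grasp_force: 0.0
t 1.95 tcp [0.4365 0.2216 0.1473] yaw 100.95630862972001 zax [-0.0078 -0.0035 -1.    ] F [-0.7409 -0.1231 -0.2228] w 40.078435601306495 gf 0.0 j [ 0.4695  0.281  -0.1675  1.1309  0.0004  0.2783]
world mm [  7.3992  -4.5634 -61.2797] tool mm [-6.9054 -5.7651 61.2361]
turn 0.5563086297200073
after turn [-6.961  -5.6978 61.2361]
```

View pics/c2.png

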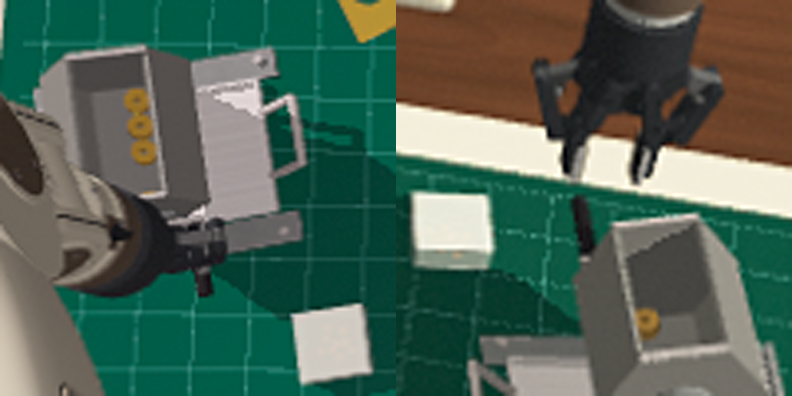

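The fingers straddle the black grip line (c2: grip at (583,225) in scene, fingers above it). I'll go down and grasp it.

```bash
python3 -m pendant '[[-7,-5.7,10,0.5,40],[0,0,17,0,40],[0,0,17,0,40],[0,0,17,0,40],[0,0,0,0,40],[0,0,0,0,0],[0,0,0,0,0],[0,0,0,0,0],[0,0,0,0,0],[0,0,0,0,0]]'
python3 - <<'E'
from h import *
go(W(-.112,-.0445,.086),100.4)
E
```

```text
clock: 2.88
tcp_pos: [0.4496, 0.217, 0.0916]
tcp_rot: [-0.282, 3.126, -0.002]
force: [2.4, -5.1, 3.0]
width: 0.126
grasp_force: 58.6
t 2.88 tcp [0.4496 0.217  0.0916] yaw 100.2923871552793 zax [ 0.0032 -0.0009 -1.    ] F [ 2.3775 -5.0666  3.0091] w 10.72567526342086 gf 58.63492548465729 j [ 0.4511  0.345  -0.2369  0.9864 -0.0022  0.2715]
world mm [-5.6928 -0.0187 -5.5791] tool mm [5.6212 1.007  5.5609]
turn -0.10761284472070543
after turn [5.6193 1.0176 5.5609]
```

```bash
python3 -c "
import numpy as np
q=np.linspace(-.17,3.14,25);y=-45*np.cos(q);z=45*np.sin(q)
print([f'{a:.1f},{-b:.1f}' for a,b in zip(np.diff(y),np.diff(z))])"
```

```text
['-0.6,-6.2', '0.2,-6.2', '1.1,-6.1', '1.9,-5.9', '2.7,-5.6', '3.4,-5.2', '4.1,-4.6', '4.7,-4.0', '5.2,-3.3', '5.6,-2.6', '5.9,-1.8', '6.1,-1.0', '6.2,-0.1', '6.2,0.7', '6.0,1.6', '5.7,2.4', '5.3,3.2', '4.9,3.9', '4.3,4.5', '3.6,5.0', '2.9,5.5', '2.1,5.8', '1.3,6.1', '0.4,6.2']
```

```bash
python3 -m pendant '[[0,-0.6,-6.2,0,0],[0,0.2,-6.2,0,0],[0,1.1,-6.1,0,0],[0,1.9,-5.9,0,0],[0,2.7,-5.6,0,0],[0,3.4,-5.2,0,0],[0,4.1,-4.6,0,0],[0,4.7,-4,0,0],[0,5.2,-3.3,0,0],[0,5.6,-2.6,0,0],[0,5.9,-1.8,0,0],[0,6.1,-1,0,0],[0,0,0,0,0]]'
python3 - <<'E'
from h import *
go(W(-.112,0,.138),100.4)
E
```

```text
clock: 3.97
tcp_pos: [0.4417, 0.2568, 0.1451]
tcp_rot: [-0.282, 3.126, -0.001]
force: [-1.1, -5.8, 10.1]
width: 0.125
grasp_force: 60.6
t 3.97 tcp [0.4417 0.2568 0.1451] yaw 100.30588365138387 zax [ 0.0028 -0.0007 -1.    ] F [-1.082  -5.8195 10.1014] w 10.646020551477369 gf 60.5666184425354 j [ 0.5279  0.3146 -0.1262  1.1279 -0.002   0.348 ]
world mm [-5.8244  3.9618 -7.1142] tool mm [5.0404 4.9483 7.095 ]
turn -0.09411634861614004
after turn [5.0322 4.9566 7.095 ]
```

```bash
python3 -m pendant '[[0,6.2,-0.1,0,0],[0,6.2,0.7,0,0],[0,6,1.6,0,0],[0,5.7,2.4,0,0],[0,5.3,3.2,0,0],[0,0,0,0,0],[0,4.9,3.9,0,0],[0,4.3,4.5,0,0],[0,0,0,0,0],[0,3.6,5,0,0],[0,2.9,5.5,0,0],[0,2.1,5.8,0,0],[0,1.3,6.1,0,0],[0,0.4,6.2,0,0],[0,0,0,0,0],[0,0,0,0,0]]'
python3 - <<'E'
from h import *
go(W(-.112,.045,.093),100.4)
a=snap("scene");b=snap("top")
o1=cv2.resize(np.ascontiguousarray(b[165:285,85:205,::-1]),(396,396),interpolation=cv2.INTER_CUBIC)
o2=cv2.resize(np.ascontiguousarray(a[190:290,365:465,::-1]),(396,396),interpolation=cv2.INTER_CUBIC)
cv2.imwrite("pics/c3.png",np.hstack([o1,o2]))
E
```

```text
clock: 5.3
tcp_pos: [0.4322, 0.3043, 0.0974]
tcp_rot: [0.282, -3.128, 0.003]
force: [2.1, -4.9, -2.9]
width: 0.125
grasp_force: 59.3
t 5.3 tcp [0.4322 0.3043 0.0974] yaw 100.29592039410387 zax [-0.0006 -0.002  -1.    ] F [ 2.1199 -4.9206 -2.8654] w 10.681425176808869 gf 59.30428147315979 j [ 0.6142  0.3935 -0.1454  1.0335 -0.0013  0.4345]
world mm [-4.445   0.7625 -4.3913] tool mm [4.2332 1.5527 4.3923]
turn -0.10407960589613197
after turn [4.2303 1.5604 4.3923]
```

View pics/c3.png

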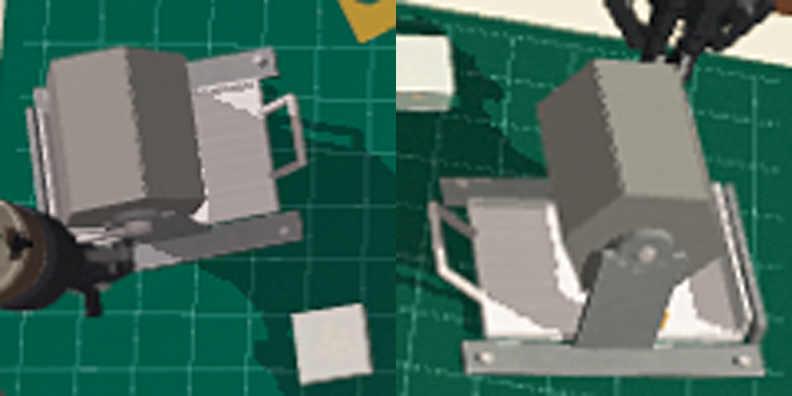

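Drum is upside down (flat face up) and a brass edge is visible in the pan at c3 (665,318). Releasing and going to the handle.

```bash
python3 -m pendant '[[0,0,0,0,40],[0,0,0,0,40],[0,0,0,0,40],[0,0,-15,0,40],[0,0,-30,0,40],[0,0,-30,0,40],[0,0,-30,0,40],[0,-28,0,0,40],[0,-28,0,0,40],[-10,-25,0,0,40],[-20,-25,0,0,40],[-20,-25,0,0,40],[-20,-20,0,0,40],[-20,-20,0,0,40],[-19,0,0,0,40],[0,0,0,0,40]]'
python3 - <<'E'
from h import *
go([.5703,.156,.024],100.4)
E
```

```text
clock: 6.73
tcp_pos: [0.5735, 0.1564, 0.2029]
tcp_rot: [-0.279, 3.126, 0.003]
force: [-0.5, 0.7, -0.4]
width: 0.468
grasp_force: 0.0
t 6.73 tcp [0.5735 0.1564 0.2029] yaw 100.18542174739885 zax [ 0.0029  0.0019 -1.    ] F [-0.477   0.6881 -0.4107] w 40.00820164849385 gf 0.0 j [0.2657 0.4393 0.2148 1.343  0.0011 0.0879]
world mm [  -3.2428   -0.4333 -178.9157] tool mm [  3.8331  -0.1049 178.9045]
turn -0.21457825260115726
after turn [  3.8335  -0.0905 178.9045]
```

```bash
python3 -m pendant '[[4,0,20,0,34],[0,0,30,0,34],[0,0,30,0,34],[0,0,30,0,34],[0,0,30,0,34],[0,0,25,0,34],[0,0,12,0,34],[0,0,0,0,34],[0,0,0,0,0],[0,0,0,0,0],[0,0,0,0,0],[0,0,0,0,0],[0,0,0,0,0]]'
python3 - <<'E'
from h import *
go([.5703,.156,.024],100.4)
E
```

```text
clock: 7.82
tcp_pos: [0.5672, 0.1558, 0.0276]
tcp_rot: [-0.282, 3.126, -0.0]
force: [-0.3, -2.7, 3.4]
width: 0.065
grasp_force: 58.9
t 7.82 tcp [0.5672 0.1558 0.0276] yaw 100.32257093007834 zax [ 0.0026 -0.     -1.    ] F [-0.2682 -2.7229  3.3516] w 5.556939551455458 gf 58.890055418014526 j [ 0.2684  0.5692 -0.0595  0.9396 -0.0007  0.0883]
world mm [ 3.1425  0.2158 -3.6005] tool mm [-3.1211 -0.3491  3.6086]
turn -0.07742906992166354
after turn [-3.1206 -0.3533  3.6086]
```

```bash
python3 -m pendant '[[0,-4,0,0,0],[0,-8,0,0,0],[0,-12,0,0,0],[0,-14,0,0,0],[0,-14,0,0,0],[0,-14,0,0,0],[0,-14,0,0,0],[0,-14,0,0,0],[0,-14,0,0,0],[0,-14,0,0,0],[0,-14,0,0,0],[0,-14,0,0,0],[0,-14,0,0,0],[0,-10,0,0,0],[0,-6,0,0,0],[0,-3,0,0,0],[0,0,0,0,0],[0,0,0,0,0]]'
python3 - <<'E'
from h import *
go([.6005,-.0265,.024],100.4)
E
```

```text
clock: 9.32
tcp_pos: [0.6032, -0.0255, 0.0276]
tcp_rot: [-0.281, 3.121, -0.002]
force: [7.8, -1.3, 3.2]
width: 0.064
grasp_force: 58.8
t 9.32 tcp [ 0.6032 -0.0255  0.0276] yaw 100.2764938327051 zax [ 0.0085 -0.0008 -1.    ] F [ 7.8006 -1.3052  3.1984] w 5.447797759901453 gf 58.84125530719757 j [-0.042   0.5913 -0.0189  0.952  -0.0004 -0.2214]
world mm [-2.7481 -1.0159 -3.6239] tool mm [ 2.915  -0.5011  3.6012]
turn -0.12350616729490582
after turn [ 2.9161 -0.4948  3.6012]
```

```bash
python3 -m pendant '[[0,0,0,0,40],[0,0,0,0,40],[0,0,0,0,40],[0,0,-15,0,40],[0,0,-30,0,40],[0,0,-30,0,40],[0,0,-30,0,40],[0,0,-15,0,40],[0,-30,0,0,40],[0,-35,0,0,40],[0,-35,0,0,40],[0,-35,0,0,40],[14,-35,0,0,40],[14,-35,0,0,40],[20,-35,0,0,40],[20,-30,0,0,40],[20,-20,0,0,40],[15,0,0,0,40],[0,0,0,0,40]]'
python3 - <<'E'
from h import *
go([.549,-.332,.05],100.4)
a=snap("scene");b=snap("top")
o1=cv2.resize(np.ascontiguousarray(b[160:260,150:250,::-1]),(396,396),interpolation=cv2.INTER_CUBIC)
o2=cv2.resize(np.ascontiguousarray(a[180:280,310:410,::-1]),(396,396),interpolation=cv2.INTER_CUBIC)
cv2.imwrite("pics/c4.png",np.hstack([o1,o2]))
E
```

```text
clock: 10.9
tcp_pos: [0.5454, -0.3299, 0.1447]
tcp_rot: [0.274, -3.125, -0.003]
force: [-0.0, 1.0, -0.6]
width: 0.466
grasp_force: 0.0
t 10.9 tcp [ 0.5454 -0.3299  0.1447] yaw 100.03154840114527 zax [-0.0047  0.0017 -1.    ] F [-0.0468  0.9769 -0.5572] w 39.82553408405191 gf 0.0 j [-0.5435  0.5628  0.2621  1.275  -0.001  -0.7186]
world mm [  3.6071  -2.1071 -94.7456] tool mm [-3.5989 -2.9403 94.7237]
turn -0.3684515988547332
after turn [-3.5799 -2.9634 94.7237]
```

View pics/c4.png

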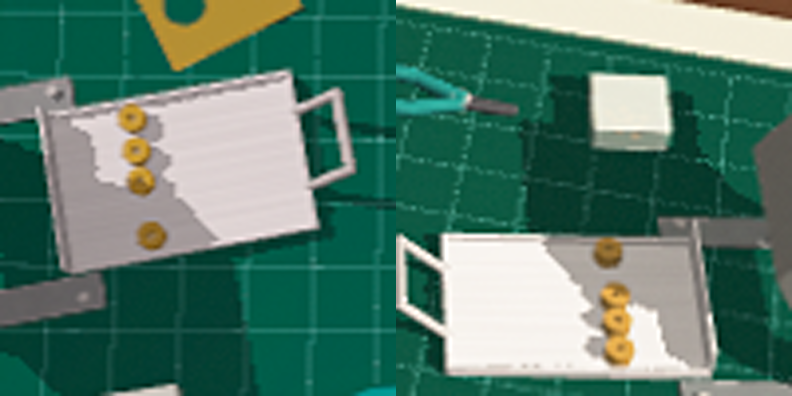

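Four beads lie flat in the drawn-out pan: c4 left (131,119), (135,150), (140,181), (151,236). Now the cover stud.

```bash
python3 -m pendant '[[-3.6,-3,20,0,40],[0,0,30,0,40],[0,0,30,0,40],[0,0,12,0,40],[0,0,0,0,40],[0,0,0,0,0],[0,0,0,0,0],[0,0,0,0,0],[0,0,0,0,0]]'
python3 - <<'E'
from h import *
go([.549,-.332,.05],100.4)
s=manip.sense();R=cv2.Rodrigues(np.array(s["tcp_rot"]))[0]
C=np.array([.495,-.2876]);d=s["tcp_pos"][:2]-C;print("r",np.linalg.norm(d),np.rad2deg(np.arctan2(d[1],d[0])))
a0=np.arctan2(d[1],d[0]);a=a0-np.deg2rad(np.linspace(0,60,9));P=np.c_[.07*np.cos(a),.07*np.sin(a),0*a]
print((np.diff(P,axis=0)@R*1000)[:,:2].tolist())
E
```

```text
clock: 11.75
tcp_pos: [0.5558, -0.3308, 0.0558]
tcp_rot: [-0.283, 3.125, -0.004]
force: [3.2, -1.1, -1.1]
width: 0.132
grasp_force: 58.6
t 11.75 tcp [ 0.5558 -0.3308  0.0558] yaw 100.35728950654217 zax [ 0.0043 -0.0019 -1.    ] F [ 3.1629 -1.1171 -1.0718] w 11.262095643132287 gf 58.58923137187958 j [-0.5371  0.6408  0.1556  1.0809  0.0005 -0.7179]
world mm [-6.7768 -1.216  -5.7554] tool mm [6.9073 0.0376 5.7285]
turn -0.0427104934578324
after turn [6.9073 0.0428 5.7285]
r 0.074556573371765 -35.3951013185297
[[6.962867678969749, -5.946318934204823], [7.679437214805573, -4.986615239772935], [8.264609450753834, -3.9415891760375854], [8.708371927617044, -2.829121428685247], [9.003131746381923, -1.6682466293074683], [9.143845484826493, -0.4788276675768759], [9.128105491872756, 0.718784168302043], [8.95618108316412, 1.9040974077767097]]
```

```bash
python3 -m pendant '[[0,0,0,0,34],[0,0,0,0,34],[5.5,0,4,0,34],[0,0,0,0,34],[0,0,0,0,0],[0,0,0,0,0],[0,0,0,0,0],[0,0,0,0,0],[6.3,-6.7,0,0,0],[7,-5.8,0,0,0],[7.7,-4.8,0,0,0],[8.3,-3.9,0,0,0],[8.8,-2.7,0,0,0],[9,-1.4,0,0,0],[9.1,-0.2,0,0,0],[9.1,1,0,0,0],[0,0,0,0,0],[0,0,0,0,0]]'
python3 - <<'E'
from h import *
go([.484,-.357,.05],100.4)
E
```

```text
clock: 13.25
tcp_pos: [0.4895, -0.3566, 0.0498]
tcp_rot: [-0.291, 3.123, 0.031]
force: [3.9, 24.9, 6.7]
width: 0.138
grasp_force: 60.5
t 13.25 tcp [ 0.4895 -0.3566  0.0498] yaw 100.66229130815137 zax [ 0.0028  0.0202 -0.9998] F [ 3.8905 24.9303  6.6929] w 11.811595594664935 gf 60.47267138957977 j [-0.6385  0.5833  0.0333  1.0306  0.0179 -0.8246]
world mm [-5.536  -0.4402  0.1547] tool mm [ 5.5209  0.5945 -0.179 ]
turn 0.2622913081513616
after turn [ 5.5235  0.5693 -0.179 ]
```

```bash
python3 -m pendant '[[0,0,0,0,34],[0,0,0,0,34],[0,0,0,0,34],[0,0,-30,0,34],[0,0,-35,0,34],[0,0,-35,0,34],[0,25,-10,0,34],[-6,35,0,0,34],[-6,35,0,0,34],[-10,35,0,0,34],[-10,35,0,0,34],[-10,35,0,0,34],[0,0,0,0,34]]'
python3 - <<'E'
from h import *
go([.484,-.357,.05],100.4)
a=snap("scene");b=snap("top")
o1=cv2.resize(np.ascontiguousarray(b[160:260,150:250,::-1]),(396,396),interpolation=cv2.INTER_CUBIC)
o2=cv2.resize(np.ascontiguousarray(b[190:270,285:365,::-1]),(396,396),interpolation=cv2.INTER_CUBIC)
cv2.imwrite("pics/c5.png",np.hstack([o1,o2]))
E
```

```text
clock: 14.33
tcp_pos: [0.4939, -0.1579, 0.1603]
tcp_rot: [-0.292, 3.128, 0.004]
force: [0.4, -0.5, -0.4]
width: 0.398
grasp_force: 0.0
t 14.33 tcp [ 0.4939 -0.1579  0.1603] yaw 100.65530385346271 zax [-0.      0.0024 -1.    ] F [ 0.4128 -0.5209 -0.4413] w 33.973844368021844 gf 0.0 j [-0.3108  0.3192 -0.0776  1.1748  0.0023 -0.4968]
world mm [  -9.9203 -199.088  -110.2959] tool mm [  46.6053 -194.0835  109.8142]
turn 0.25530385346270634
after turn [  45.74   -194.2892  109.8142]
```

View pics/c5.png

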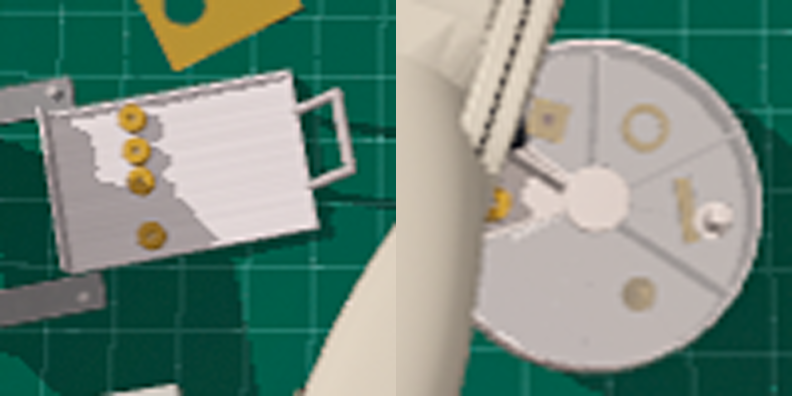

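Opening is now over comp5 (bead visible at c5 (497,205), stud at (714,217)). The four beads haven't moved. Measuring cover angle and beads.

```bash
cat >> h.py <<'E'
C=np.array([.495,-.2876])
def beads(im,n="top",z=.019,lim=None):
    h=cv2.cvtColor(im,cv2.COLOR_RGB2HSV);m=cv2.inRange(h,(12,130,70),(30,255,255))
    k,_,st,ce=cv2.connectedComponentsWithStats(m);r=[]
    for i in range(1,k):
        if st[i,4]>12:
            p=onz(n,*ce[i],z)
            if lim is None or np.linalg.norm(p[:2]-lim[:2])<lim[2]: r.append((np.round(p[:2],4).tolist(),int(st[i,4]),np.round(ce[i],1).tolist()))
    return r
E
python3 - <<'E'
from h import *
s=onz(*T2(714,216),.073);d=s[:2]-C;print("stud",s,np.linalg.norm(d),np.rad2deg(np.arctan2(d[1],d[0])))
c4=lambda u,v:("top",150+u/3.96,160+v/3.96)
print([onz(*c4(*p),.019)[:2] for p in((131,119),(135,150),(140,181),(151,236))])
b=snap("top");print(beads(b,lim=(.6,.12,.15)))
a=snap("scene");print(beads(a,"scene",lim=(.6,.12,.15)))
E
```

```text
stud [ 0.4814 -0.353   0.073 ] 0.06679772964061917 -101.71020949484173
[array([0.6193, 0.1393]), array([0.5951, 0.1353]), array([0.571 , 0.1306]), array([0.5286, 0.1206])]
[([0.6217, 0.1395], 35, [183.1, 189.3]), ([0.5839, 0.1324], 67, [184.9, 201.5]), ([0.5301, 0.1216], 36, [187.8, 219.1])]
[([0.5346, 0.1213], 38, [363.2, 243.1]), ([0.6018, 0.1351], 116, [365.4, 261.5])]
```

```bash
python3 - <<'E'
from h import *
go([.532,.121,.010],100.4)
E
python3 -m pendant '[[-5,20,0,0,40],[-11,30,0,0,40],[-11,35,0,0,40],[-11,35,0,0,40],[-11,35,0,0,40],[-11,35,0,0,40],[-11,35,0,0,40],[-11,30,0,0,40],[-5,11,10,0,40],[0,0,0,0,40]]'
python3 - <<'E'
from h import *
go([.532,.121,.010],100.4)
E
```

```text
t 14.53 tcp [ 0.4941 -0.1638  0.1602] yaw 100.269687016611 zax [ 0.0005 -0.0009 -1.    ] F [-0.9256  0.0344 -0.183 ] w 34.458191417535936 gf 0.0 j [-0.3197  0.3218 -0.0741  1.1741 -0.0006 -0.499 ]
world mm [  37.898   284.796  -150.2023] tool mm [-88.0097 273.6173 149.9788]
turn -0.130312983389004
after turn [-88.6318 273.4164 149.9788]
clock: 15.37
tcp_pos: [0.5322, 0.1156, 0.1482]
tcp_rot: [0.285, -3.127, 0.0]
force: [-0.2, -0.2, -0.8]
width: 0.467
grasp_force: 0.0
t 15.37 tcp [0.5322 0.1156 0.1482] yaw 100.4249865527248 zax [-0.0015 -0.0002 -1.    ] F [-0.1518 -0.2192 -0.7765] w 39.86186317820674 gf 0.0 j [ 0.2138  0.378  -0.0249  1.1693  0.0001  0.0318]
world mm [  -0.2476    5.424  -138.1643] tool mm [ -0.942    5.3717 138.1634]
turn 0.02498655272479766
after turn [ -0.9396   5.3721 138.1634]
```

```bash
python3 -m pendant '[[-1,5.4,15,0,40],[0,0,30,0,40],[0,0,30,0,40],[0,0,30,0,40],[0,0,22,0,40],[0,0,10,0,40],[0,0,0,0,40],[0,0,0,0,0],[0,0,0,0,0],[0,0,0,0,0],[0,0,0,0,0]]'
python3 - <<'E'
from h import *
go([.532,.121,.010],100.4)
E
```

```text
clock: 16.28
tcp_pos: [0.533, 0.1202, 0.0145]
tcp_rot: [-0.282, 3.126, 0.001]
force: [0.4, -0.0, 0.0]
width: 0.214
grasp_force: 58.6
t 16.28 tcp [0.533  0.1202 0.0145] yaw 100.31610655510525 zax [ 0.0028  0.0006 -1.    ] F [ 0.4148 -0.0492  0.0217] w 18.26575060657578 gf 58.63145649433136 j [ 0.2218  0.5174 -0.1957  0.8548 -0.      0.0417]
world mm [-1.0471  0.8083 -4.5229] tool mm [0.8984 0.9823 4.5204]
turn -0.08389344489475548
after turn [0.8969 0.9836 4.5204]
```

```bash
python3 -m pendant '[[0,0,0,0,36],[0,0,0,0,36],[1,1,5,0,36],[0,0,0,0,36],[0,0,0,0,0],[0,0,0,0,0],[0,0,0,0,0],[0,0,0,0,0]]'
python3 - <<'E'
from h import *
go([.505,-.231,.13],100.4)
E
```

```text
clock: 16.95
tcp_pos: [0.5306, 0.121, 0.008]
tcp_rot: [0.283, -3.129, -0.0]
force: [-0.2, 0.2, 0.8]
width: 0.224
grasp_force: 58.7
t 16.95 tcp [0.5306 0.121  0.008 ] yaw 100.33067419533558 zax [-0.0001  0.0001 -1.    ] F [-0.1532  0.2405  0.7866] w 19.150518881814545 gf 58.66362154483795 j [ 0.224   0.5246 -0.2046  0.8417  0.0001  0.0437]
world mm [ -25.6372 -351.958   122.0471] tool mm [  88.3512 -341.6402 -122.0789]
turn -0.06932580466443028
after turn [  88.7645 -341.533  -122.0789]
```

```bash
python3 -m pendant '[[0,0,-10,0,0],[0,0,-30,0,0],[0,0,-30,0,0],[0,0,-30,0,0],[0,0,-10,0,0],[3.7,-17,0,0,0],[7.5,-34.6,0,0,0],[7.5,-34.6,0,0,0],[7.5,-34.6,0,0,0],[7.5,-34.6,0,0,0],[7.5,-34.6,0,0,0],[7.5,-34.6,0,0,0],[7.5,-34.6,0,0,0],[7.5,-34.6,0,0,0],[7.5,-34.6,0,0,0],[3.7,-17,0,0,0],[0,0,0,0,0]]'
python3 - <<'E'
from h import *
go([.519,-.233,.052],100.4)
E
```

```text
clock: 18.37
tcp_pos: [0.5184, -0.2365, 0.1178]
tcp_rot: [-0.274, 3.129, -0.002]
force: [-0.3, 0.8, -0.3]
width: 0.22
grasp_force: 58.8
t 18.37 tcp [ 0.5184 -0.2365  0.1178] yaw 100.00792859562505 zax [ 0.0003 -0.0016 -1.    ] F [-0.3187  0.8039 -0.3239] w 18.825943107330243 gf 58.813215494155884 j [-0.4274  0.4473 -0.0018  1.1208 -0.0013 -0.602 ]
world mm [  0.597    3.5249 -65.8355] tool mm [-1.1991  3.4717 65.8301]
turn -0.3920714043749598
after turn [-1.2228  3.4635 65.8301]
```

```bash
python3 -m pendant '[[-1,3.5,25,0,0],[0,0,30,0,0],[0,0,11,0,0],[0,0,0,0,0],[0,0,0,0,34],[0,0,0,0,34],[0,0,0,0,34],[0,0,-20,0,34],[0,0,-35,0,34],[-3,20,-20,0,34],[-8,35,0,0,34],[-8,35,0,0,34],[-8,35,0,0,34],[0,0,0,0,34]]'
python3 - <<'E'
from h import *
go([.620,.139,.009],100.4)
a=snap("scene");b=snap("top")
print(beads(b,lim=(.6,.12,.15)));print(beads(a,"scene",lim=(.6,.12,.15)));print(beads(a,"scene",z=.016,lim=(.5,-.23,.08)))
o1=cv2.resize(np.ascontiguousarray(b[190:270,285:365,::-1]),(396,396),interpolation=cv2.INTER_CUBIC)
o2=cv2.resize(np.ascontiguousarray(a[170:250,193:273,::-1]),(396,396),interpolation=cv2.INTER_CUBIC)
cv2.imwrite("pics/c6.png",np.hstack([o1,o2]))
E
```

```text
clock: 19.53
tcp_pos: [0.5243, -0.0955, 0.129]
tcp_rot: [-0.293, 3.125, 0.003]
force: [-1.2, -0.6, -0.2]
width: 0.397
grasp_force: 0.0
t 19.53 tcp [ 0.5243 -0.0955  0.129 ] yaw 100.71286133602142 zax [ 0.0031  0.0023 -1.    ] F [-1.213  -0.6116 -0.2362] w 33.923960730164126 gf 0.0 j [-0.1818  0.3686 -0.0923  1.1072  0.0028 -0.3688]
world mm [  95.7107  234.5168 -120.0234] tool mm [-137.2232  212.4388  120.8461]
turn 0.3128613360214132
after turn [-136.0612  213.1849  120.8461]
[([0.6217, 0.1395], 35, [183.1, 189.3]), ([0.5839, 0.1324], 67, [184.9, 201.5])]
[([0.6018, 0.1351], 116, [365.4, 261.5])]
[([0.5036, -0.2281], 39, [250.7, 216.5])]
```

View pics/c6.png

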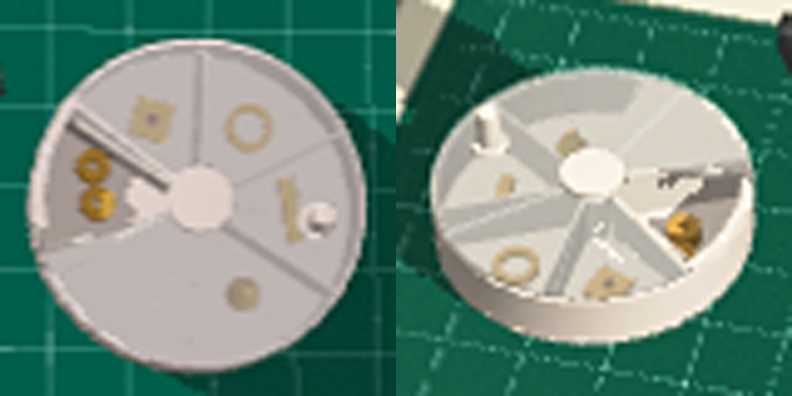

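Two beads now visible in comp5, c6 (92,167) and (97,204), side by side. Next bead A.

```bash
python3 -m pendant '[[-10,15,0,0,40],[-19.5,30.4,0,0,40],[-19.5,30.4,0,0,40],[-19.5,30.4,0,0,40],[-19.5,30.4,0,0,40],[-19.5,30.4,0,0,40],[-19.5,30.4,0,0,40],[-9,16,0,0,40],[0,0,0,0,40],[0,0,0,0,40]]'
python3 - <<'E'
from h import *
go([.620,.139,.009],100.4)
b=snap("top");print(beads(b,lim=(.6,.12,.15)))
E
```

```text
clock: 20.47
tcp_pos: [0.6197, 0.1332, 0.1272]
tcp_rot: [-0.283, 3.128, -0.001]
force: [0.5, -0.4, -0.2]
width: 0.47
grasp_force: 0.0
t 20.47 tcp [0.6197 0.1332 0.1272] yaw 100.35036137675952 zax [ 0.0007 -0.0006 -1.    ] F [ 0.5143 -0.391  -0.2255] w 40.111496877755926 gf 0.0 j [ 0.212   0.5623  0.2142  1.2221 -0.0008  0.0314]
world mm [   0.2663    5.838  -118.1551] tool mm [ -1.2383   5.7833 118.1516]
turn -0.04963862324048307
after turn [ -1.2433   5.7822 118.1516]
[([0.6217, 0.1395], 35, [183.1, 189.3]), ([0.5839, 0.1324], 67, [184.9, 201.5])]
```

```bash
python3 -m pendant '[[-1,5.8,15,0,40],[0,0,30,0,40],[0,0,30,0,40],[0,0,25,0,40],[0,0,18,0,40],[0,0,2,0,40],[0,0,0,0,40],[0,0,0,0,0],[0,0,0,0,0],[0,0,0,0,0],[0,0,0,0,0]]'
python3 - <<'E'
from h import *
go([.487,-.226,.13],100.4)
E
```

```text
clock: 21.43
tcp_pos: [0.6194, 0.1385, 0.008]
tcp_rot: [-0.281, 3.128, -0.001]
force: [-0.9, -0.8, 4.1]
width: 0.226
grasp_force: 58.9
t 21.43 tcp [0.6194 0.1385 0.008 ] yaw 100.27867451824721 zax [ 0.0012 -0.0007 -1.    ] F [-0.8908 -0.8184  4.09  ] w 19.33639230221486 gf 58.87531757354736 j [ 0.2205  0.6707  0.0711  0.9701 -0.0009  0.0411]
world mm [-132.3686 -364.502   122.0445] tool mm [ 195.1537 -335.1434 -121.9503]
turn -0.12132548175279112
after turn [ 195.863  -334.7294 -121.9503]
```

```bash
python3 -m pendant '[[0,0,-10,0,0],[0,0,-30,0,0],[0,0,-30,0,0],[0,0,-30,0,0],[0,0,-10,0,0],[7.7,-15,0,0,0],[15.5,-30.3,0,0,0],[15.5,-30.3,0,0,0],[15.5,-30.3,0,0,0],[15.5,-30.3,0,0,0],[15.5,-30.3,0,0,0],[15.5,-30.3,0,0,0],[15.5,-30.3,0,0,0],[15.5,-30.3,0,0,0],[15.5,-30.3,0,0,0],[15.5,-30.3,0,0,0],[15.5,-30.3,0,0,0],[7.7,-15,0,0,0],[0,0,0,0,0]]'
python3 - <<'E'
from h import *
go([.502,-.252,.052],100.4)
E
```

```text
clock: 23.02
tcp_pos: [0.4998, -0.2548, 0.1169]
tcp_rot: [0.275, -3.129, 0.001]
force: [0.6, -0.1, -0.3]
width: 0.223
grasp_force: 58.8
t 23.02 tcp [ 0.4998 -0.2548  0.1169] yaw 100.03571706229657 zax [-0.0002 -0.001  -1.    ] F [ 0.5643 -0.131  -0.3005] w 19.034027677955333 gf 58.7632942199707 j [-0.4709  0.4325 -0.028   1.11   -0.001  -0.6461]
world mm [  2.1573   2.8039 -64.8833] tool mm [-2.6387  2.4435 64.8801]
turn -0.364282937703436
after turn [-2.6542  2.4267 64.8801]
```

```bash
python3 -m pendant '[[-2.5,2.5,25,0,0],[0,0,30,0,0],[0,0,10,0,0],[0,0,0,0,0],[0,0,0,0,34],[0,0,0,0,34],[0,0,0,0,34],[0,0,-20,0,34],[0,0,-35,0,34],[-3,20,-20,0,34],[-8,35,0,0,34],[-8,35,0,0,34],[-8,35,0,0,34],[-8,35,0,0,34],[0,0,0,0,34]]'
python3 - <<'E'
from h import *
go([.5965,.136,.009],100.4)
a=snap("scene");b=snap("top")
print(beads(b,lim=(.6,.12,.15)));print(beads(a,"scene",lim=(.6,.12,.15)));print(beads(b,z=.016,lim=(.5,-.23,.08)))
o1=cv2.resize(np.ascontiguousarray(b[190:270,285:365,::-1]),(396,396),interpolation=cv2.INTER_CUBIC)
o2=cv2.resize(np.ascontiguousarray(a[170:250,193:273,::-1]),(396,396),interpolation=cv2.INTER_CUBIC)
cv2.imwrite("pics/c7.png",np.hstack([o1,o2]))
E
```

```text
clock: 24.27
tcp_pos: [0.5097, -0.0794, 0.1288]
tcp_rot: [-0.294, 3.125, 0.003]
force: [0.4, -0.1, 0.0]
width: 0.398
grasp_force: 0.0
t 24.27 tcp [ 0.5097 -0.0794  0.1288] yaw 100.73505369203168 zax [ 0.0028  0.0024 -1.    ] F [ 0.4371 -0.1138  0.0274] w 34.024952428549085 gf 0.0 j [-0.1561  0.3376 -0.139   1.0918  0.0028 -0.3434]
world mm [  86.8356  215.3508 -119.7722] tool mm [-125.0495  195.1877  120.5245]
turn 0.33505369203167845
after turn [-123.906   195.9156  120.5245]
[([0.5836, 0.1328], 67, [184.8, 201.6])]
[([0.5886, 0.133], 76, [365.2, 257.8])]
[([0.5205, -0.2261], 30, [303.5, 223.1]), ([0.5007, -0.2387], 64, [307.7, 229.6])]
```

View pics/c7.png

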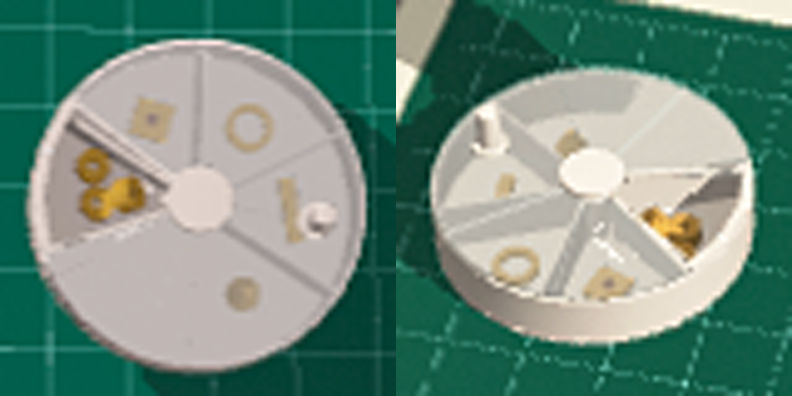

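Three beads in comp5; the last one leans next to the hub at c7 (130,190). Next: bead B.

```bash
python3 -m pendant '[[-9,14,0,0,40],[-18,28,0,0,40],[-18,28,0,0,40],[-18,28,0,0,40],[-18,28,0,0,40],[-18,28,0,0,40],[-18,28,0,0,40],[-8,18,0,0,40],[0,0,0,0,40],[0,0,0,0,40]]'
python3 - <<'E'
from h import *
go([.5975,.136,.009],100.4)
b=snap("top");print(beads(b,lim=(.6,.12,.15)))
E
```

```text
clock: 25.2
tcp_pos: [0.5968, 0.134, 0.1272]
tcp_rot: [-0.283, 3.128, -0.001]
force: [-0.6, 0.5, 0.5]
width: 0.467
grasp_force: 0.0
t 25.2 tcp [0.5968 0.134  0.1272] yaw 100.34360466344368 zax [ 0.0008 -0.0005 -1.    ] F [-0.6224  0.4729  0.5105] w 39.847439950107805 gf 0.0 j [ 0.2212  0.5189  0.1412  1.1924 -0.0007  0.0407]
world mm [   0.6886    2.0076 -118.2163] tool mm [ -0.9591   1.9309 118.2157]
turn -0.056395336556320785
after turn [ -0.961    1.93   118.2157]
[([0.5833, 0.1327], 66, [184.8, 201.7])]
```

```bash
python3 -m pendant '[[-2,2,15,0,40],[0,0,30,0,40],[0,0,30,0,40],[0,0,25,0,40],[0,0,18,0,40],[0,0,2,0,40],[0,0,0,0,40],[0,0,0,0,0],[0,0,0,0,0],[0,0,0,0,0],[0,0,0,0,0]]'
python3 - <<'E'
from h import *
go([.503,-.209,.13],100.4)
E
```

```text
clock: 26.17
tcp_pos: [0.5981, 0.1359, 0.0079]
tcp_rot: [-0.281, 3.128, -0.001]
force: [-0.1, -0.9, 2.7]
width: 0.225
grasp_force: 58.8
t 26.17 tcp [0.5981 0.1359 0.0079] yaw 100.2817104211256 zax [ 0.0012 -0.0007 -1.    ] F [-0.1449 -0.9368  2.6992] w 19.22691203820484 gf 58.82610261440277 j [ 0.2239  0.635   0.0021  0.937  -0.001   0.0445]
world mm [ -95.0774 -344.8958  122.0834] tool mm [ 154.988  -322.5    -121.9411]
turn -0.1182895788744105
after turn [ 155.6535 -322.1794 -121.9411]
```

```bash
python3 -m pendant '[[0,0,-10,0,0],[0,0,-30,0,0],[0,0,-30,0,0],[0,0,-30,0,0],[0,0,-10,0,0],[7,-15,0,0,0],[14.1,-29.3,0,0,0],[14.1,-29.3,0,0,0],[14.1,-29.3,0,0,0],[14.1,-29.3,0,0,0],[14.1,-29.3,0,0,0],[14.1,-29.3,0,0,0],[14.1,-29.3,0,0,0],[14.1,-29.3,0,0,0],[14.1,-29.3,0,0,0],[14.1,-29.3,0,0,0],[7,-15,0,0,0],[0,0,0,0,0]]'
python3 - <<'E'
from h import *
go([.503,-.209,.052],100.4)
E
```

```text
clock: 27.67
tcp_pos: [0.5005, -0.2123, 0.1157]
tcp_rot: [0.274, -3.127, 0.0]
force: [-0.3, -0.3, -1.0]
width: 0.224
grasp_force: 58.8
t 27.67 tcp [ 0.5005 -0.2123  0.1157] yaw 100.00879223136079 zax [-0.0027 -0.0003 -1.    ] F [-0.3454 -0.2826 -0.9656] w 19.112113967717995 gf 58.78241837024689 j [-0.4005  0.4038 -0.0766  1.0928 -0.0013 -0.5752]
world mm [  2.5354   3.3285 -63.6525] tool mm [-3.2492  2.8247 63.6444]
turn -0.39120776863921947
after turn [-3.2684  2.8025 63.6444]
```

```bash
python3 -m pendant '[[-3,2.5,25,0,0],[0,0,30,0,0],[0,0,9,0,0],[0,0,0,0,0],[0,0,0,0,34],[0,0,0,0,34],[0,0,0,0,34],[0,0,-20,0,34],[0,0,-35,0,34],[-3,20,-20,0,34],[-8,35,0,0,34],[-8,35,0,0,34],[-8,35,0,0,34],[0,0,0,0,34]]'
python3 - <<'E'
from h import *
go([.5735,.131,.009],100.4)
a=snap("scene");b=snap("top")
print(beads(b,lim=(.6,.12,.15)));print(beads(a,"scene",lim=(.6,.12,.15)));print(beads(b,z=.016,lim=(.5,-.23,.08)))
o1=cv2.resize(np.ascontiguousarray(b[190:270,285:365,::-1]),(396,396),interpolation=cv2.INTER_CUBIC)
o2=cv2.resize(np.ascontiguousarray(a[170:250,193:273,::-1]),(396,396),interpolation=cv2.INTER_CUBIC)
cv2.imwrite("pics/c8.png",np.hstack([o1,o2]))
E
```

```text
clock: 28.83
tcp_pos: [0.5105, -0.0728, 0.1299]
tcp_rot: [-0.293, 3.125, 0.003]
force: [-0.3, -0.4, 0.5]
width: 0.4
grasp_force: 0.0
t 28.83 tcp [ 0.5105 -0.0728  0.1299] yaw 100.72064046314931 zax [ 0.0031  0.0023 -1.    ] F [-0.3124 -0.3655  0.4908] w 34.11770094634445 gf 0.0 j [-0.1432  0.3362 -0.138   1.0939  0.0027 -0.3303]
world mm [  62.9625  203.7667 -120.8898] tool mm [-99.3515 188.2886 121.5573]
turn 0.32064046314930295
after turn [-98.2962 188.8416 121.5573]
[([0.5717, 0.1317], 35, [185.0, 205.5])]
[([0.5773, 0.1311], 39, [364.9, 254.7])]
[([0.5205, -0.2261], 30, [303.5, 223.1]), ([0.5028, -0.2062], 20, [297.0, 228.8]), ([0.5006, -0.2386], 66, [307.7, 229.7])]
```

View pics/c8.png

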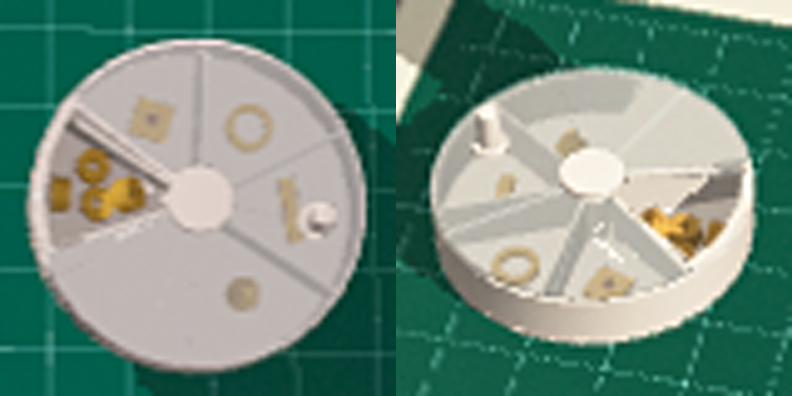

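Four beads in comp5 (the newest on edge at c8 (60,193)); one remains in the pan at about (0.574,0.131).

```bash
python3 -m pendant '[[-8,14,0,0,40],[-14,27,0,0,40],[-14,27,0,0,40],[-14,27,0,0,40],[-14,27,0,0,40],[-14,27,0,0,40],[-14,27,0,0,40],[-6,15,0,0,40],[0,0,0,0,40],[0,0,0,0,40]]'
python3 - <<'E'
from h import *
go([.574,.1315,.009],100.4)
b=snap("top");print(beads(b,lim=(.6,.12,.15)))
E
```

```text
clock: 29.77
tcp_pos: [0.5725, 0.1269, 0.1283]
tcp_rot: [-0.283, 3.128, -0.001]
force: [-0.5, -0.2, -0.7]
width: 0.472
grasp_force: 0.0
t 29.77 tcp [0.5725 0.1269 0.1283] yaw 100.33632718552342 zax [ 0.0008 -0.0006 -1.    ] F [-0.4734 -0.1599 -0.6687] w 40.33250783691442 gf 0.0 j [ 0.2185  0.4701  0.064   1.164  -0.0008  0.0381]
world mm [   1.4504    4.5943 -119.2791] tool mm [ -2.1715   4.3471 119.2774]
turn -0.06367281447658968
after turn [ -2.1763   4.3446 119.2774]
[([0.5717, 0.1317], 35, [185.0, 205.5])]
```

```bash
python3 -m pendant '[[-1.5,4.4,15,0,40],[0,0,30,0,40],[0,0,30,0,40],[0,0,25,0,40],[0,0,18,0,40],[0,0,3,0,40],[0,0,0,0,40],[0,0,0,0,0],[0,0,0,0,0],[0,0,0,0,0],[0,0,0,0,0]]'
python3 - <<'E'
from h import *
go([.490,-.216,.13],100.4)
E
```

```text
clock: 30.73
tcp_pos: [0.5731, 0.1312, 0.0078]
tcp_rot: [-0.281, 3.128, -0.001]
force: [-0.3, -1.3, 3.5]
width: 0.225
grasp_force: 58.9
t 30.73 tcp [0.5731 0.1312 0.0078] yaw 100.27398016800313 zax [ 0.0013 -0.0007 -1.    ] F [-0.3354 -1.2994  3.4706] w 19.235550686884075 gf 58.87532830238342 j [ 0.2255  0.5935 -0.0771  0.8991 -0.001   0.0462]
world mm [ -83.1276 -347.161   122.2184] tool mm [ 143.5713 -326.8823 -122.08  ]
turn -0.12601983199687083
after turn [ 144.29   -326.5657 -122.08  ]
```

```bash
python3 -m pendant '[[0,0,-10,0,0],[0,0,-30,0,0],[0,0,-30,0,0],[0,0,-30,0,0],[0,0,-10,0,0],[6.5,-15,0,0,0],[13,-29.5,0,0,0],[13,-29.5,0,0,0],[13,-29.5,0,0,0],[13,-29.5,0,0,0],[13,-29.5,0,0,0],[13,-29.5,0,0,0],[13,-29.5,0,0,0],[13,-29.5,0,0,0],[13,-29.5,0,0,0],[13,-29.5,0,0,0],[6.5,-15,0,0,0],[0,0,0,0,0]]'
python3 - <<'E'
from h import *
go([.490,-.216,.052],100.4)
E
```

```text
clock: 32.23
tcp_pos: [0.4892, -0.2165, 0.117]
tcp_rot: [0.275, -3.129, 0.001]
force: [0.6, -0.0, 0.2]
width: 0.223
grasp_force: 58.8
t 32.23 tcp [ 0.4892 -0.2165  0.117 ] yaw 100.0491674967649 zax [-0.    -0.001 -1.   ] F [ 0.625  -0.0129  0.2197] w 19.028454491675394 gf 58.78221273422241 j [-0.4162  0.3848 -0.1021  1.0836 -0.0009 -0.5916]
world mm [  0.8055   0.5411 -64.9679] tool mm [-0.901   0.4526 64.9673]
turn -0.35083250323511095
after turn [-0.9037  0.447  64.9673]
```

```bash
python3 -m pendant '[[-1,0.5,25,0,0],[0,0,30,0,0],[0,0,11,0,0],[0,0,0,0,0],[0,0,0,0,34],[0,0,0,0,34],[0,0,0,0,34],[0,0,-20,0,34],[0,0,-35,0,34],[-3,20,-20,0,34],[-8,35,0,0,34],[-8,35,0,0,34],[-8,35,0,0,34],[0,0,0,0,34]]'
python3 - <<'E'
from h import *
go([.484,-.352,.05],100.4)
a=snap("scene");b=snap("top")
print(beads(b,lim=(.6,.12,.15)));print(beads(a,"scene",lim=(.6,.12,.15)));print(beads(b,z=.016,lim=(.5,-.23,.08)))
o1=cv2.resize(np.ascontiguousarray(b[190:270,285:365,::-1]),(396,396),interpolation=cv2.INTER_CUBIC)
o2=cv2.resize(np.ascontiguousarray(a[170:250,193:273,::-1]),(396,396),interpolation=cv2.INTER_CUBIC)
cv2.imwrite("pics/c9.png",np.hstack([o1,o2]))
E
```

```text
clock: 33.4
tcp_pos: [0.496, -0.0797, 0.1278]
tcp_rot: [-0.293, 3.125, 0.003]
force: [-0.4, -0.8, -0.3]
width: 0.397
grasp_force: 0.0
t 33.4 tcp [ 0.496  -0.0797  0.1278] yaw 100.71780834852517 zax [ 0.003   0.0024 -1.    ] F [-0.4333 -0.766  -0.3358] w 33.90089187555129 gf 0.0 j [-0.1609  0.3138 -0.1765  1.078   0.0028 -0.348 ]
world mm [ -11.9854 -272.3426  -77.7709] tool mm [  62.6828 -265.4995   77.0929]
turn 0.31780834852516193
after turn [  61.2092 -265.8431   77.0929]
[]
[]
[([0.5167, -0.2182], 51, [300.9, 224.3]), ([0.5007, -0.2385], 65, [307.7, 229.6])]
```

View pics/c9.png

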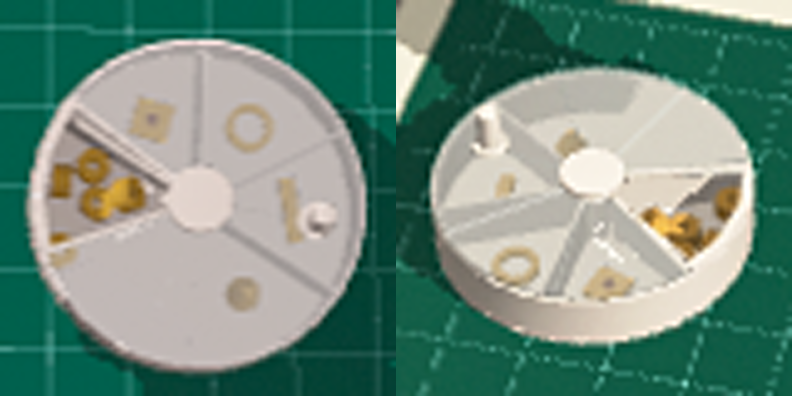

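All four dropped beads plus the stored one are in comp5 (last on edge at c9 (62,248)), pan empty. Now to the stud.

```bash
python3 -m pendant '[[3,-15,0,0,40],[7,-30,0,0,40],[7,-30,0,0,40],[7,-30,0,0,40],[7,-30,0,0,40],[7,-30,0,0,40],[7,-30,0,0,40],[7,-30,0,0,40],[7,-30,0,0,40],[3,-12,0,0,40],[0,0,0,0,40],[0,0,0,0,40]]'
python3 - <<'E'
from h import *
print(onz(*T2(458,248),.022))
go([.4825,-.354,.05],100.4)
E
```

```text
clock: 34.5
tcp_pos: [0.4814, -0.3599, 0.126]
tcp_rot: [-0.278, 3.129, 0.001]
force: [0.7, 0.1, -0.1]
width: 0.468
grasp_force: 0.0
[ 0.468  -0.2074  0.022 ]
t 34.5 tcp [ 0.4814 -0.3599  0.126 ] yaw 100.16624332320626 zax [ 0.0001  0.0004 -1.    ] F [ 0.7463  0.0608 -0.0641] w 39.94084373456614 gf 0.0 j [-0.6422  0.5     0.1066  1.1774  0.0004 -0.8196]
world mm [  1.1423   5.8941 -76.0207] tool mm [-2.1484  5.5709 76.0233]
turn -0.233756676793746
after turn [-2.1711  5.5621 76.0233]
```

```bash
python3 -m pendant '[[-2,5.6,20,0,40],[0,0,30,0,40],[0,0,25,0,40],[0,0,0,0,40],[0,0,0,0,0],[0,0,0,0,0],[0,0,0,0,0],[0,0,0,0,0],[0,0,0,0,0]]'
python3 - <<'E'
from h import *
go([.4825,-.354,.05],100.4)
s=manip.sense();R=cv2.Rodrigues(np.array(s["tcp_rot"]))[0]
d=s["tcp_pos"][:2]-C;print("r",np.linalg.norm(d),np.rad2deg(np.arctan2(d[1],d[0])))
a=np.deg2rad(np.linspace(-101.4,-39.4,10));P=np.c_[.07*np.cos(a),.07*np.sin(a),0*a]
print(np.round((np.diff(P,axis=0)@R*1000)[:,:2],1).tolist())
E
```

```text
clock: 35.25
tcp_pos: [0.4835, -0.3567, 0.0527]
tcp_rot: [-0.28, 3.129, -0.013]
force: [-0.8, -9.8, -9.2]
width: 0.137
grasp_force: 58.4
t 35.25 tcp [ 0.4835 -0.3567  0.0527] yaw 100.21426526506396 zax [ 0.0012 -0.008  -1.    ] F [-0.768  -9.847  -9.2189] w 11.698891792884238 gf 58.422807455062866 j [-0.6327  0.5611  0.0021  1.0061 -0.0058 -0.8109]
world mm [-1.0395  2.703  -2.6792] tool mm [0.543  2.8661 2.6562]
turn -0.18573473493604808
after turn [0.5337 2.8679 2.6562]
r 0.07004688548234429 -99.41658403179628
[[-8.0, -2.6], [-8.2, -1.6], [-8.4, -0.6], [-8.4, 0.4], [-8.3, 1.4], [-8.1, 2.4], [-7.7, 3.3], [-7.3, 4.2], [-6.7, 5.1]]
```

```bash
python3 -m pendant '[[-8,-2.4,0,0,0],[-8.2,-1.5,0,0,0],[-8.4,-0.6,0,0,0],[-8.4,0.4,0,0,0],[-8.3,1.4,0,0,0],[-8.1,2.4,0,0,0],[-7.7,3.3,0,0,0],[-7.3,4.2,0,0,0],[-6.7,5.1,0,0,0],[0,0,0,0,0],[0,0,0,0,0]]'
python3 - <<'E'
from h import *
go([.549,-.332,.05],100.4)
E
python3 -m pendant '[[0,0,0,0,34],[0,0,0,0,34],[0,0,0,0,34],[0,0,-30,0,34],[0,0,-35,0,34],[0,0,-20,0,34],[0,20,0,0,34],[-5,35,0,0,34],[-5,35,0,0,34],[-5,35,0,0,34],[-5,35,0,0,34],[-5,35,0,0,34],[-5,35,0,0,34],[0,0,0,0,34]]'
python3 - <<'E'
from h import *
a=snap("scene");b=snap("top")
o1=cv2.resize(np.ascontiguousarray(b[190:270,285:365,::-1]),(396,396),interpolation=cv2.INTER_CUBIC)
o2=cv2.resize(np.ascontiguousarray(a[170:250,193:273,::-1]),(396,396),interpolation=cv2.INTER_CUBIC)
cv2.imwrite("pics/c10.png",np.hstack([o1,o2]))
go([.603,-.0255,.025],100.4)
E
```

```text
clock: 36.17
tcp_pos: [0.5562, -0.332, 0.0528]
tcp_rot: [-0.283, 3.119, -0.015]
force: [11.1, -10.4, -15.3]
width: 0.134
grasp_force: 58.6
t 36.17 tcp [ 0.5562 -0.332   0.0528] yaw 100.35215133129061 zax [ 0.0105 -0.0088 -0.9999] F [ 11.0712 -10.4125 -15.3104] w 11.483184551365934 gf 58.584004640579224 j [-0.5371  0.639   0.1435  1.0619 -0.0022 -0.7178]
world mm [-7.2385  0.0009 -2.7732] tool mm [7.1442 1.3306 2.6973]
turn -0.04784866870939197
after turn [7.1431 1.3366 2.6973]
clock: 37.33
tcp_pos: [0.5384, -0.0903, 0.1375]
tcp_rot: [-0.294, 3.127, 0.004]
force: [-0.6, -0.5, -1.0]
width: 0.403
grasp_force: 0.0
t 37.43 tcp [ 0.5393 -0.0948  0.1374] yaw 100.52544341745981 zax [ 0.0017 -0.0005 -1.    ] F [-0.1074 -1.0325  0.2283] w 33.94887786930669 gf 0.0 j [-0.1738  0.3893 -0.0376  1.1422 -0.0002 -0.3575]
world mm [  63.7489   69.2546 -112.4397] tool mm [-75.1544  56.5362 112.509 ]
turn 0.12544341745980603
after turn [-75.0304  56.7006 112.509 ]
```

View pics/c10.png

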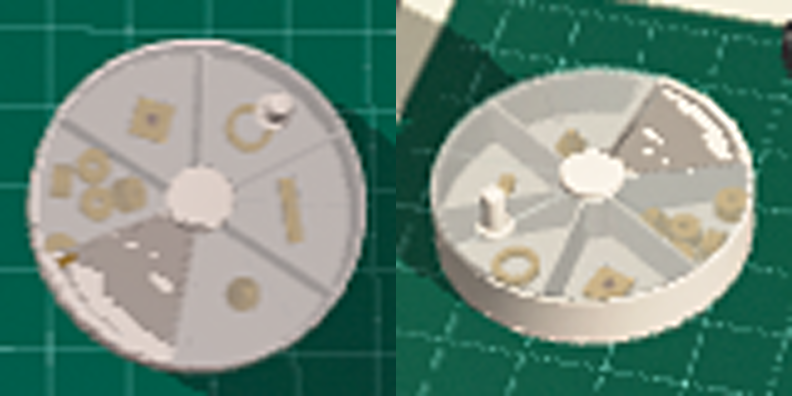

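Cover opening lies over the blank; five beads show under the cover in comp5, with a brass sliver at c10 (68,258) at the opening's edge. Checking numerically.

Run:
```python
from h import *
b=snap("top");a=snap("scene")
for n,z in(("before",(T2(674,103),S2(491,192))),("now",(T2(671,106),S2(492,192)))):
    p=tri(*z);d=p[:2]-C;print(n,p,np.rad2deg(np.arctan2(d[1],d[0])))
print("bead",tri(T2(458,245),S2(732,203)))
# sliver pixels
h=cv2.cvtColor(b,cv2.COLOR_RGB2HSV);print("top px (v,u,H,S,V) around sliver")
for v in range(236,246): print(v,[tuple(h[v,u]) [1] for u in range(290,306)])
h=cv2.cvtColor(a,cv2.COLOR_RGB2HSV)
m=cv2.inRange(h,(12,75,70),(30,255,255));m0=np.zeros_like(m);m0[200:230,245:275]=m[200:230,245:275];ys,xs=np.nonzero(m0);print("scene bead px cols",xs.min(),xs.max(),ys.min(),ys.max())
for v in range(204,224): print(v,"".join("#" if m0[v,u] else "." for u in range(245,275)))
# cover white-edge lines: expected opening edges, projected for cover angle 0
for ang in (141-27,141+27,141-30,):
  for r in(.03,.09):print(ang,r,proj("top",np.r_[C+r*np.array([np.cos(np.deg2rad(ang)),np.sin(np.deg2rad(ang))]),.043]))
```

```text
before [ 0.5487 -0.3323  0.0706] -39.7931266557046
now [ 0.5473 -0.3315  0.0692] -39.997682788735275
bead [ 0.4706 -0.2061  0.0123]
top px (v,u,H,S,V) around sliver
236 [np.uint8(192), np.uint8(29), np.uint8(24), np.uint8(15), np.uint8(15), np.uint8(13), np.uint8(13), np.uint8(13), np.uint8(15), np.uint8(15), np.uint8(16), np.uint8(16), np.uint8(16), np.uint8(16), np.uint8(15), np.uint8(15)]
237 [np.uint8(148), np.uint8(16), np.uint8(24), np.uint8(16), np.uint8(19), np.uint8(45), np.uint8(64), np.uint8(71), np.uint8(44), np.uint8(20), np.uint8(15), np.uint8(15), np.uint8(16), np.uint8(16), np.uint8(18), np.uint8(21)]
238 [np.uint8(234), np.uint8(27), np.uint8(25), np.uint8(20), np.uint8(51), np.uint8(77), np.uint8(77), np.uint8(77), np.uint8(77), np.uint8(61), np.uint8(28), np.uint8(15), np.uint8(18), np.uint8(24), np.uint8(30), np.uint8(28)]
239 [np.uint8(255), np.uint8(28), np.uint8(26), np.uint8(28), np.uint8(68), np.uint8(78), np.uint8(77), np.uint8(76), np.uint8(78), np.uint8(70), np.uint8(42), np.uint8(24), np.uint8(30), np.uint8(26), np.uint8(27), np.uint8(30)]
240 [np.uint8(2
[... 1585 characters left out ...]
.
209 .............##..#............
210 .............##..#............
211 .............#####............
212 ...............#..............
213 #.............................
214 ....####......................
215 ...##..##.....................
216 ....#####.....................
217 ......##...###................
218 ..........###.................
219 .....##...###.................
220 ......##...##.................
221 .......#......................
222 ..............................
223 ..............................
114 0.03 [315.8737 234.3542]
114 0.09 [297.3116 242.5006]
168 0.03 [323.1403 240.1834]
168 0.09 [319.1721 260.1912]
111 0.03 [315.6639 233.8643]
111 0.09 [296.6911 241.0209]
```

```bash
python3 -m pendant '[[-20,15,0,0,34],[-20,15,0,0,34],[-20,15,0,0,34],[-15,12,0,0,34],[0,0,0,0,34],[0,0,25,0,34],[0,0,30,0,34],[0,0,30,0,34],[0,0,20,0,34],[0,0,6,0,34],[0,0,0,0,34],[0,0,0,0,0],[0,0,0,0,0],[0,0,0,0,0],[0,0,0,0,0],[0,0,0,0,0]]'
python3 - <<'E'
from h import *
go([.5672,.1558,.0276],100.4)
E
```

```text
clock: 38.87
tcp_pos: [0.6037, -0.0257, 0.0269]
tcp_rot: [-0.284, 3.126, 0.002]
force: [-2.3, 5.5, 6.4]
width: 0.065
grasp_force: 58.9
t 38.87 tcp [ 0.6037 -0.0257  0.0269] yaw 100.39514327894965 zax [ 0.0029  0.0018 -1.    ] F [-2.3172  5.4705  6.4157] w 5.560187997713089 gf 58.94114971160889 j [-0.0435  0.5967 -0.011   0.9602  0.0019 -0.225 ]
world mm [-36.5082 181.5299   0.6736] tool mm [  3.1531 185.1385  -0.4589]
turn -0.00485672105035917
after turn [  3.1374 185.1387  -0.4589]
```

```bash
python3 -m pendant '[[0,5,0,0,0],[0,10,0,0,0],[0.3,14,0,0,0],[0.3,14,0,0,0],[0.3,14,0,0,0],[0.3,14,0,0,0],[0.3,14,0,0,0],[0.3,14,0,0,0],[0.3,14,0,0,0],[0.3,14,0,0,0],[0.3,14,0,0,0],[0.3,14,0,0,0],[0,12,0,0,0],[0,9,0,0,0],[0,5,0,0,0],[0,3,0,0,0],[0,1,0,0,0],[0,0,0,0,0]]'
python3 - <<'E'
from h import *
go([.5672,.1558,.0276],100.4)
E
```

```text
clock: 40.37
tcp_pos: [0.5678, 0.1544, 0.0269]
tcp_rot: [-0.283, 3.125, -0.003]
force: [-1.9, 0.3, 7.8]
width: 0.062
grasp_force: 59.2
t 40.37 tcp [0.5678 0.1544 0.0269] yaw 100.33373263610753 zax [ 0.0038 -0.0015 -1.    ] F [-1.92    0.3227  7.8163] w 5.323101671206844 gf 59.22847867012024 j [ 0.2668  0.57   -0.0602  0.9374 -0.0024  0.0864]
world mm [-0.6341  1.3666  0.6737] tool mm [ 0.3763  1.4567 -0.6781]
turn -0.06626736389247867
after turn [ 0.3746  1.4571 -0.6781]
```

Nudge further until the stop is felt, then release and look.

```bash
python3 -m pendant '[[0,2,0,0,0],[0,2,0,0,0],[0,2,0,0,0],[0,0,0,0,0]]'; python3 -m pendant '[[0,0,0,0,34],[0,0,0,0,34],[0,0,0,0,34],[0,0,-20,0,34],[0,0,-35,0,34],[0,0,-35,0,34],[0,0,-35,0,34],[20,-30,0,0,34],[20,-30,0,0,34],[20,-30,0,0,34],[20,-30,0,0,34],[0,0,0,0,34],[0,0,0,0,34]]'
python3 - <<'E'
from h import *
go([.5672,.1558,.0276],100.4)
a=snap("scene");b=snap("top")
r=lambda im,v,u,n,k,w:cv2.resize(np.ascontiguousarray(im[v:v+n,u:u+k,::-1]),(w,300),interpolation=cv2.INTER_CUBIC)
A=np.hstack([r(b,165,90,100,133,400),r(a,190,350,100,133,400)]);B=np.hstack([r(b,215,285,45,60,400),r(a,190,233,37,50,400)])
cv2.imwrite("pics/c11.png",np.vstack([A,B]))
E
```

```text
clock: 40.7
tcp_pos: [0.5676, 0.1558, 0.0269]
tcp_rot: [-0.278, 3.125, -0.017]
force: [0.4, -11.4, 8.2]
width: 0.067
grasp_force: 59.6
clock: 41.78
tcp_pos: [0.5078, 0.0267, 0.1503]
tcp_rot: [-0.277, 3.129, -0.0]
force: [-0.3, 0.4, -0.3]
width: 0.398
grasp_force: 0.0
t 41.78 tcp [0.5078 0.0267 0.1503] yaw 100.1333299698052 zax [ 0.0006 -0.0003 -1.    ] F [-0.2548  0.3531 -0.309 ] w 34.00328743808681 gf 0.0 j [ 0.0527  0.3071 -0.1224  1.1408 -0.0003 -0.1242]
world mm [  59.3988  129.1193 -122.7186] tool mm [-81.1281 116.697  122.7188]
turn -0.2666700301948026
after turn [-81.6704 116.3182 122.7188]
```

View pics/c11.png

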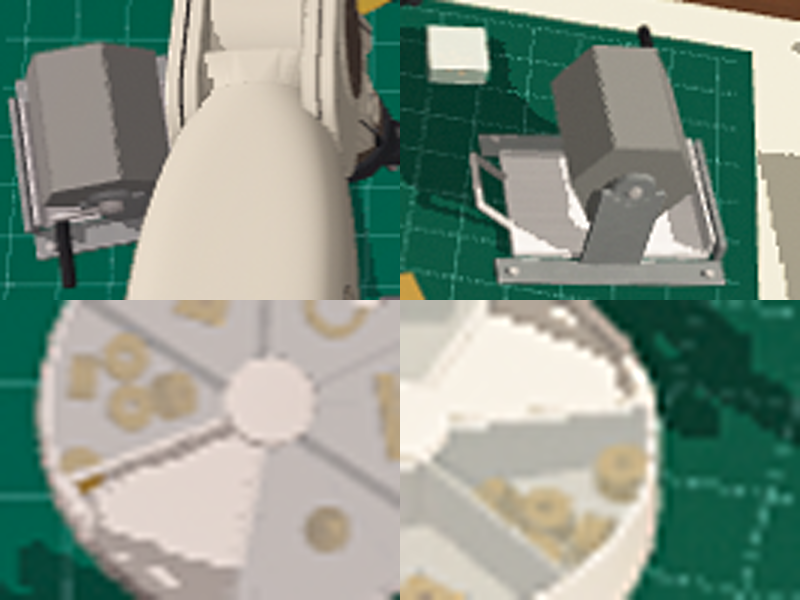

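The picture shows the pan home, the drum inverted, and the beads under the cover. The sliver suggests the opening is slightly off the blank, so I'll compare divider directions with the stud.

Run:
```python
from h import *
for p in((457,122),(597,55),(735,135),(725,295),(577,355)):
    d=onz(*T2(*p),.038)[:2]-C;print(p,np.linalg.norm(d),np.rad2deg(np.arctan2(d[1],d[0])))
# outline fit of organiser from white/clear disc in both views not needed: fit hub by contour
b=cv2.imread("pics/t0.png")[:,:,::-1];a=cv2.imread("pics/s0.png")[:,:,::-1]
for q in((575,175),(750,165),(545,293),(690,272),(437,220)): # scene dividers outer ends
    d=onz(*S2(*q),.038)[:2]-C;print("scene",q,np.linalg.norm(d),np.rad2deg(np.arctan2(d[1],d[0])))
```

```text
(457, 122) 0.09425863873214047 59.85157979100749
(597, 55) 0.08919592541103263 -2.2615481917634006
(735, 135) 0.09496842800650548 -64.78564192657514
(725, 295) 0.09553283393208006 -125.95279297626446
(577, 355) 0.09276684558785642 173.07091875154535
scene (575, 175) 0.01102777836578452 -98.75042514386497
scene (750, 165) 0.09896491724951786 110.733501282012
scene (545, 293) 0.09645048740448212 -0.6125130762729556
scene (690, 272) 0.09910219641355245 52.5140075078611
scene (437, 220) 0.09877216584457624 -56.470492168492164
```

```bash
python3 -m pendant '[[1,-15,0,0,40],[3,-31,0,0,40],[3,-31,0,0,40],[3,-31,0,0,40],[3,-31,0,0,40],[3,-31,0,0,40],[3,-31,0,0,40],[3,-31,0,0,40],[3,-31,0,0,40],[3,-31,0,0,40],[3,-31,0,0,40],[0,-31,0,0,40],[0,-10,0,0,40],[0,0,0,0,40],[0,0,0,0,40]]'
python3 - <<'E'
from h import *
go([.549,-.332,.05],100.4)
E
```

```text
clock: 43.13
tcp_pos: [0.544, -0.3365, 0.1492]
tcp_rot: [0.284, -3.128, -0.002]
force: [0.3, -0.6, -0.1]
width: 0.471
grasp_force: 0.0
t 43.13 tcp [ 0.544  -0.3365  0.1492] yaw 100.37526177404064 zax [-0.0007  0.0012 -1.    ] F [ 0.2764 -0.6128 -0.1413] w 40.20769125660485 gf 0.0 j [-0.5542  0.5618  0.2722  1.2824  0.0006 -0.7353]
world mm [  4.9588   4.4871 -99.1533] tool mm [-5.7359  3.3955 99.1548]
turn -0.02473822595936781
after turn [-5.7374  3.393  99.1548]
```

```bash
python3 -m pendant '[[-4.5,3.4,20,0,40],[0,0,30,0,40],[0,0,30,0,40],[0,0,18,0,40],[0,0,0,0,40],[0,0,0,0,0],[0,0,0,0,0],[0,0,0,0,0],[0,0,0,0,0],[-1.3,1.1,0,0,0],[-1.3,1.1,0,0,0],[-1.3,1.1,0,0,0],[-1.2,1.1,0,0,0],[0,0,0,0,0],[0,0,0,0,0]]'
python3 - <<'E'
from h import *
go([.549,-.332,.05],100.4)
E
python3 -m pendant '[[0,0,0,0,34],[0,0,0,0,34],[0,0,0,0,34],[0,0,-30,0,34],[0,0,-35,0,34],[0,0,-20,0,34],[0,20,0,0,34],[-5,35,0,0,34],[-5,35,0,0,34],[-5,35,0,0,34],[-5,35,0,0,34],[-5,35,0,0,34],[-5,35,0,0,34],[0,0,0,0,34]]'
python3 - <<'E'
from h import *
b=snap("top");a=snap("scene");t0=cv2.imread("pics/t0.png")[:,:,::-1]
# stud: bright blob, compared with start
for n,im in(("start",t0),("now",b)):
    g=im.min(2)[200:224,328:352].astype(int);print(n);print("\n".join("".join("#" if x>205 else "+" if x>190 else "." for x in r) for r in g))
h=cv2.cvtColor(b,cv2.COLOR_RGB2HSV)[:,:,1]
for v in range(236,246): print(v,h[v,290:306])
print(beads(b,lim=(.6,.12,.15)))
E
```

```text
clock: 44.38
tcp_pos: [0.5512, -0.3303, 0.054]
tcp_rot: [-0.282, 3.129, -0.007]
force: [-4.8, -3.9, 6.5]
width: 0.136
grasp_force: 59.3
t 44.38 tcp [ 0.5512 -0.3303  0.054 ] yaw 100.29566935610795 zax [ 0.0004 -0.0046 -1.    ] F [-4.849  -3.8648  6.5037] w 11.643226684989505 gf 59.34070408344269 j [-0.5381  0.6361  0.142   1.0739 -0.0037 -0.7178]
world mm [-2.1567 -1.7177 -4.0097] tool mm [ 2.4273 -1.286   4.0167]
turn -0.10433064389205526
after turn [ 2.4297 -1.2816  4.0167]
clock: 45.55
tcp_pos: [0.5389, -0.0902, 0.1368]
tcp_rot: [0.294, -3.127, -0.006]
force: [-0.2, -0.2, -0.5]
width: 0.4
grasp_force: 0.0
start
.......##...............
..........++............
........................
........................
........................
........................
........................
........................
............++..........
..........+####+........
........+##+###+........
.........#..###+........
.........+...+..........
......+..+..............
........+##.............
..........+##+..........
........................
........................
........................
...
[... 728 characters left out ...]
6 [187  29  24  15  13  13  12  12  13  15  15  16  16  16  16  16]
237 [151  16  24  16  19  43  64  70  43  21  15  16  16  15  16  15]
238 [243  26  26  21  50  77  76  76  76  61  30  15  15  15  15  18]
239 [255  27  26  31  67  77  77  76  78  71  37  13  15  18  25  29]
240 [255  97  16  29  55  68  37  26  72  78  53  21  25  31  28  26]
241 [255 185  30  22  25  80  60  53  70  54  45  28  30  29  29  31]
242 [255 255  24  26  21  56  62  31  22  24  25  26  29  30  31  31]
243 [255 255 111  22  28  25  24  29  35  50  28  31  29  28  28  28]
244 [186 190  96  20  25  18  24  38  29  27  22  23  23  24  29  28]
245 [255 255 255  24  31  26  22  24  28  25  22  24  24  24  26  28]
[]
```

```bash
python3 -c "
from rig import manip
print(manip.job_done())"
```

```text
the job is handed in; nothing more can be done
None
```

I handed the job in with all four beads in compartment 5 beside the stored one, the cover shut (I estimate about 0.05 rad off square; the limit is 0.16), the pan pushed home to its stop, and the drum left with its open side down; no verdict came back.

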